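Weigh out the casting pellets

TASK

The magnifier hangs over the white bowl on the scale: first swing it aside until no part of it is over the bowl, and leave it there. Then pick up the steel cup, pour all six brass pellets from it into the bowl, and stand the empty cup upright on the bench again. The bowl stays where it is on the scale, and everything else on the bench stays in its place.

Things in the scene. Friction and masses are not known exactly. Their poses are not given: they have to be found in the camera images.
- bowl: loose white ceramic bowl, 130 mm across the rim, 50 mm high, wall 4 mm, 0.35 kg; origin: centre of its underside, about 34 mm above the bench because it stands on the weighing pan of the scale, so its rim is 84 mm above the bench
- scale: flat grey bench scale fixed to the bench, 150 x 160 mm, 28 mm high, with a round steel pan 110 mm wide whose top is 34 mm above the bench; origin: centre of its underside
- stand: fixed stand of the swivel magnifier beyond the bowl: round foot 96 mm wide and 18 mm high with a post 16 mm thick; origin: centre of its underside, which lies on the vertical swivel axis. The highest point of the whole magnifier is 195 mm above the bench
- magnifier (a joint): swivel angle of the magnifier's arm about the vertical post, -1.5 to 1.5 rad between stops; 0 is with the arm along the stand's own -x axis (roughly towards the robot), positive is anticlockwise seen from above, which carries the lens towards -y. It turns with a stiff friction of about 0.25 N m (about 1.3 N pushed at the lens) and stays where it is left
- lens (a point): centre of the magnifier's round lens: a horizontal clear disc in a black ring 110 mm across and 22 mm high, 180 mm above the bench, at the end of an arm 200 mm from the swivel axis. It starts hanging over the bowl, about 85 mm above its rim (underside of the ring 169 mm above the bench)
- cup: plain round steel cup with straight sides and no handle, 58 mm outside diameter, 80 mm high, wall 3 mm, 0.08 to 0.17 kg, standing upright on the bench left or right of the scale and holding the six pellets; origin: centre of its underside, z axis out of its mouth. Smooth inside: the pellets come out by the time it is tipped to about 120 degrees from upright
- cup_rim (a point): centre of the cup's mouth, 80 mm above its underside
- pellet0_center (a point): centre of brass pellet 1 of 6: a smooth ball 16 mm in diameter, 18 g; all six start in the cup
- pellet1_center (a point): centre of brass pellet 2 of 6: a smooth ball 16 mm in diameter, 18 g; all six start in the cup
- pellet2_center (a point): centre of brass pellet 3 of 6: a smooth ball 16 mm in diameter, 18 g; all six start in the cup
- pellet3_center (a point): centre of brass pellet 4 of 6: a smooth ball 16 mm in diameter, 18 g; all six start in the cup
- pellet4_center (a point): centre of brass pellet 5 of 6: a smooth ball 16 mm in diameter, 18 g; all six start in the cup
- pellet5_center (a point): centre of brass pellet 6 of 6: a smooth ball 16 mm in diameter, 18 g; all six start in the cup
- spool: bystander: brown cardboard thread spool standing upright, 60 mm across, 60 mm high, on the other side of the scale from the cup; origin: centre of its underside
- brick: bystander: terracotta-coloured soldering brick lying flat, 110 x 65 x 28 mm; origin: centre of its underside
- pliers: bystander: pliers lying flat, about 160 mm long, 14 mm high; origin at about their middle, on the bench
- burrs: bystander: round wooden burr block 64 mm across with small burrs standing in it, 69 mm high in all; origin: centre of its underside
- driver: bystander: screwdriver lying flat; origin: about its middle, on the bench
- jar: bystander: small closed glass jar, 48 mm across, 50 mm high, left of the cup or spool; origin: centre of its underside

How it is judged:
On the way, in this order (a step that is already met when the one before it is completed fails the run):
1. the magnifier's lens ring is swung clear of the bowl (no part above it) while the pellets are still in the cup (horizontal distance between lens and bowl above 0.12 m and distance between each of pellet0_center, pellet1_center, pellet2_center, pellet3_center, pellet4_center, pellet5_center and cup below 0.09 m), for 0.2 s.
2. the cup is tipped over the bowl, its mouth within 120 mm of the bowl's centre and leaning more than 69 degrees, with the magnifier still clear (horizontal distance between lens and bowl above 0.12 m and angle between cup's own z axis and vertical above 1.2 rad and horizontal distance between cup_rim and bowl below 0.12 m), for 0.1 s.
At the end, for the whole second after the job is handed in: All six pellets in the bowl (within 60 mm of its axis, below its rim); bowl upright, within 40 mm of the scale centre; lens centre over 120 mm sideways from bowl centre; cup upright on the bench (0.15 rad), released, at rest; bystanders within 30 mm of their starts (z of pellet0_center in the frame of bowl between 0 and 0.05 m and horizontal distance between each of pellet0_center, pellet1_center, pellet2_center, pellet3_center, pellet4_center, pellet5_center and bowl below 0.06 m and z of pellet1_center in the frame of bowl between 0 and 0.05 m and z of pellet2_center in the frame of bowl between 0 and 0.05 m and z of pellet3_center in the frame of bowl between 0 and 0.05 m and z of pellet4_center in the frame of bowl between 0 and 0.05 m and z of pellet5_center in the frame of bowl between 0 and 0.05 m and horizontal distance between lens and bowl above 0.12 m and angle between each of cup, bowl's own z axis and vertical below 0.15 rad and height (world z) of cup below 0.01 m and linear speed of each of cup, bowl below 0.03 m/s and horizontal distance between bowl and scale below 0.04 m and z of bowl in the frame of scale above 0.028 m); the robot touches nothing.
It fails at once if a bystander (spool, brick, pliers, burr block, screwdriver, jar) is shifted by more than 30 mm (distance of any of spool, brick, pliers, burrs, driver, jar from where it was at the start of the episode above 0.03 m).
It fails at once if the bowl is shifted by more than 40 mm (distance of bowl from where it was at the start of the episode above 0.04 m).
It also fails if it takes over 72 s, if anything falls off the work surface, if the arm or the gripper's body presses on something with over 40 N, if the wrist force passes 120 N, or if a joint passes its speed limit or range.

ROBOT

A 6-joint arm with a two-finger parallel gripper is mounted at the origin on the work surface. World frame = base frame: x ahead of the robot, y to its left, z up, the work surface at z = 0. Lengths are in m, angles in rad, forces in N, time in s.
With the tool pointing down it reaches from about 0.25 to 0.725 m from the base axis. Payload 4 kg.
Tool frame: the origin (TCP) lies on the mounting face of the last link; the fingertips stand 173 mm ahead of it and the grasp point (between the pads) lies 155 mm ahead of it (robot.grip_point_offset is the distance from the TCP to the grasp point, in m); z points along the fingers, y is the line along which they close (so a half turn about z gives the same grasp; the last joint's range is limited). The gripper opens to 85 mm and grips with 20 to 120 N. Pads are 22 mm wide; open, the fingers measure 114 mm over their backs; the gripper's body (76 mm by 85 mm) begins 54 mm behind the grasp point. The pads swing forward as they close: fully open they stand 13 mm farther back than shut.
Start: joints at [-1.345, 0.241, 0.005, 1.335, 0, 1.571], TCP at [0.112, -0.487, 0.405] pointing down, gripper open.
Joint ranges: [-2.72, 2.72], [-1.05, 1.87], [-1.09, 1.28], [-1.99, 2.15], [-1.42, 1.44], [-3.14, 3.14]. Speed limits (rad/s): [2.79, 2.79, 3.14, 3.14, 3.14, 3.14].

INTERFACE

Orientations are given as a unit quaternion [x, y, z, w].
In Python, from cell import robot, cams gives the robot as it stands. The module is installed in compiled form; this text tells all that it offers.
- The arm moves only by the tool arm_command, never from a script. Its argument "series" is a list of rows, each a list of 5 numbers: the finger opening in m, from 0 to 0.0854, then the shift along the tool's x, y, z in m, then the turn about the tool's z in rad. In form: [[jaw, x, y, z, turn], ...]. A call has 1 to 8 rows; each row is the pose to reach, as a shift and turn from the pose commanded when the call began, along the tool's axes at that moment; what a row does not reach only later rows make up. A row lasts 1/8 s, in which the tool goes at most 62.5 mm and 10.7 degrees, less where a joint would pass 70% of its speed; a pose out of reach is approached as far as the arm can. A call with a gripper value outside its range is refused whole. The fingers move at their own pace and stop on an object; the grip force is fixed at half the most. Time passes only in rows, so rows that repeat a pose let the fingers close. It gives the time, the measured TCP pose, the force, the opening and the grip force at its end, in the units of the state.
- robot.sense(): the state, without advancing time (a new reading comes with each control period).
- cams.capture(name): name is "scene" or "side" or "wrist"; returns the picture (400x640x3 uint8, red, green, blue); there is no depth.
- cams.camera_params(name): a dict with "camera_matrix" (3x3 intrinsics, pixels), "world_to_cam" (4x4, takes a point from world to camera coordinates). Camera axes: x right, y down, z forward; pixel columns grow to the right and rows downward; lengths in m; the calibration is good to about 2 mm. A picture is of the moment at which its call begins: read the wrist's pose just before it. camera_params takes no time and is no camera call; for the wrist camera it gives the pose at the moment of the call.
- robot.close_job(): hands the job in; it is judged then, once.
The state is a dict: "clock": time; "qpos": joint angles; "joint_velocities": joint speeds; "effort": joint torques, N m; "eef_pos": TCP position; "orientation": TCP orientation; "wrist_force": force on the tool from outside, world axes, zero at the start; "ft_torque": the same for the moment, N m; "gripper_width": opening from 0.0 (shut) to 1.0 (fully open); "gripper_force": force on a finger pad.
Only numpy, scipy, OpenCV 4.12 (cv2) and the standard library are available. Lean on these libraries where they do the work, as an engineer would, in place of code of your own. Each camera call takes 0.05 s, during which the arm holds its last target. There are 200 camera calls.

## Working session

There is one attempt and no reset: what is moved stays moved. The work goes in short steps, Python scripts to look and compute and a tool call to move; the robot and the scene stay as the last step left them, time stands still between calls to the robot, and variables do not carry over. Pictures are saved under pics/ and viewed, at most 10 in all, crops included, and the job is handed in when it is done.

Besides the shell and the picture viewer there is one more tool, called after "Emit:" as a command line: name --pt "numbers of a row" for each row, then --argument value for the rest. arm_command: Moves the arm, as the interface text tells. Its arguments: {"type":"object","properties":{"series":{"type":"array"}},"required":["series"]}

```bash
mkdir -p pics; python3 - <<'E'
from cell import robot,cams
import cv2,numpy as np
s=robot.sense();print(s)
for n in("scene","side"):
    cv2.imwrite(f"pics/{n}0.png",cams.capture(n)[:,:,::-1])
    p=cams.camera_params(n);print(n,np.round(p["camera_matrix"],1).tolist(),np.round(p["world_to_cam"],3).tolist())
E
ls
```

```text
{'clock': 0.0, 'qpos': array([-1.34499758e+00,  2.41435455e-01,  3.70950046e-03,  1.33519197e+00,
       -6.25646975e-06,  1.57080855e+00]), 'joint_velocities': array([-0.00176761, -0.00072885,  0.00026624, -0.00042749, -0.00216324,
        0.00136416]), 'effort': array([ 5.63033718e-04, -3.72319543e+01,  2.52408367e+01,  1.69806270e-02,
        1.01362039e-04,  3.87803070e-06]), 'eef_pos': array([ 0.11188149, -0.48704605,  0.40379572]), 'orientation': array([ 9.93633762e-01,  1.12653548e-01, -1.22623778e-04, -1.05369009e-03]), 'wrist_force': array([-0.53286558,  0.56297797, -0.39666974]), 'ft_torque': array([-0.01391071, -0.00720568,  0.00900393]), 'gripper_force': 0.0, 'gripper_width': 0.999992740826491}
scene [[393.5, 0.0, 318.4], [0.0, 393.5, 202.4], [0.0, 0.0, 1.0]] [[-0.681, 0.732, -0.013, 0.378], [0.585, 0.534, -0.61, -0.283], [-0.44, -0.424, -0.792, 1.585], [0.0, 0.0, 0.0, 1.0]]
side [[414.6, 0.0, 325.0], [0.0, 414.6, 196.5], [0.0, 0.0, 1.0]] [[0.764, -0.645, -0.017, -0.446], [-0.519, -0.599, -0.61, 0.388], [0.384, 0.474, -0.792, 0.958], [0.0, 0.0, 0.0, 1.0]]
pics
```

View pics/scene0.png

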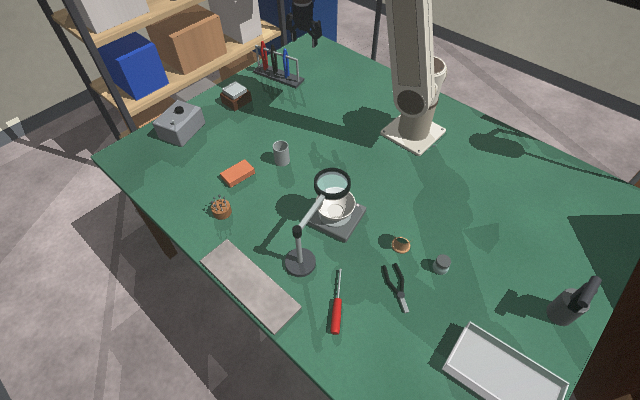

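View pics/side0.png

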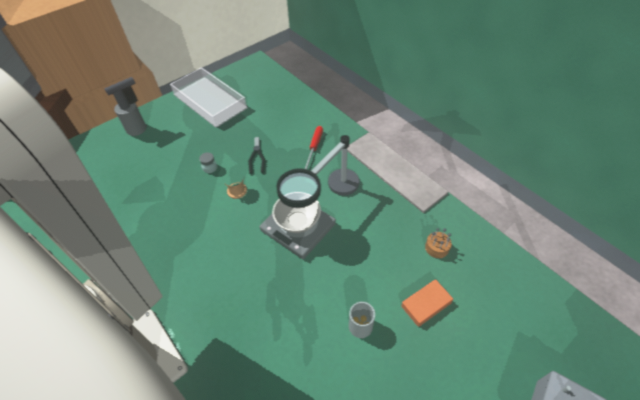

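The scene view shows the cup near (281,153), the lens at (332,184), the bowl at (336,208), the stand foot at (300,263) and the brick at (237,173). In the side view, the cup is near (361,320), the lens at (299,187), the bowl at (296,215) and the foot at (344,183). I'll enlarge both views to read these more closely.

```bash
python3 - <<'E'
import cv2
a=cv2.imread("pics/scene0.png")[125:325,200:460];cv2.imwrite("pics/sc.png",cv2.resize(a,None,fx=3,fy=3,interpolation=2)[:600,:780])
a=cv2.imread("pics/side0.png")[130:350,190:470];cv2.imwrite("pics/si.png",cv2.resize(a,None,fx=2.7,fy=2.7,interpolation=2))
E
```

```text
(no output)
```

View pics/sc.png

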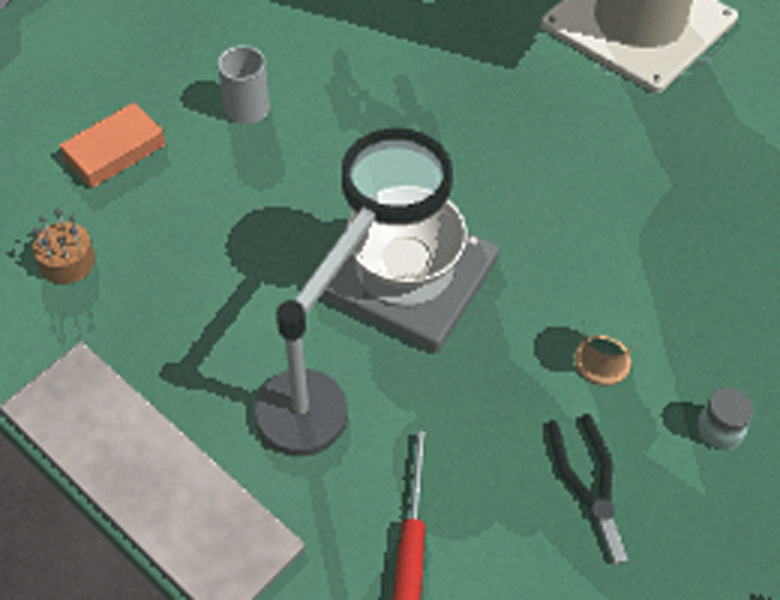

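View pics/si.png

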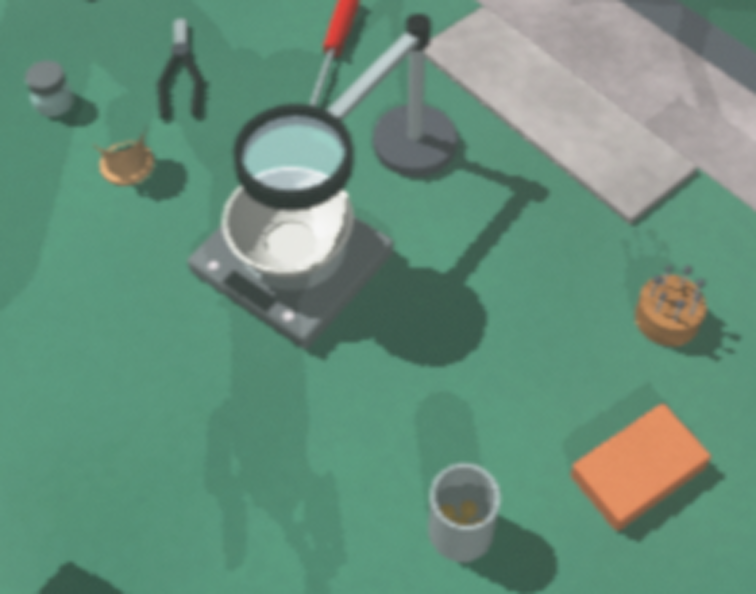

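```bash
cat > h.py <<'E'
import numpy as np
from cell import robot,cams
def ray(n,u,v,z,p=None):
    p=p or cams.camera_params(n);T=np.array(p["world_to_cam"]);K=np.array(p["camera_matrix"])
    d=T[:3,:3].T@np.linalg.solve(K,[u,v,1]);c=-T[:3,:3].T@T[:3,3]
    return c+d*(z-c[2])/d[2]
E
python3 - <<'E'
from h import *
S=lambda u,v,z:ray("scene",u/3+200,v/3+125,z)
D=lambda u,v,z:ray("side",u/2.7+190,v/2.7+130,z)
for n,a,b in[("cup rim",S(243,64,.08),D(464,497,.08)),("lens",S(397,175,.18),D(294,155,.18)),("bowl in",S(407,258,.038),D(290,243,.038)),("foot",S(301,410,.018),D(415,138,.018)),("spool",S(602,358,.06),D(126,161,.06)),("jar",S(729,402,.05),D(46,75,.05)),("brick",S(112,140,.028),D(641,462,.028)),("burr",S(63,245,.04),D(672,300,.04)),("bowl rim c",S(411,230,.084),D(287,222,.084)),("plier tip",S(620,560,.0),D(180,20,.0)),
("plier leg",S(550,425,.01),D(165,115,.01)),("driver tip",S(420,433,.01),D(315,105,.01)),("post top",S(291,308,.195),D(418,22,.195)),("sc corner",S(436,350,0),D(306,345,0)),("sc corner r",S(498,248,.028),D(188,262,.028)),("sc corner",S(0,0,0),D(393,243,.028))]:print(n,a[:2].round(3),b[:2].round(3))
E
```

```text
cup rim [ 0.464 -0.269] [ 0.461 -0.277]
lens [0.534 0.042] [0.535 0.039]
bowl in [0.525 0.051] [0.524 0.047]
foot [0.732 0.09 ] [0.726 0.079]
spool [0.498 0.291] [0.448 0.232]
jar [0.449 0.411] [0.451 0.408]
brick [ 0.627 -0.334] [ 0.621 -0.344]
burr [ 0.771 -0.243] [ 0.766 -0.254]
bowl rim c [0.52  0.052] [0.52  0.042]
plier tip [0.635 0.421] [0.641 0.428]
plier leg [0.569 0.286] [0.535 0.3  ]
driver tip [0.666 0.194] [0.676 0.198]
post top [0.727 0.085] [0.728 0.083]
sc corner [0.575 0.138] [ 0.474 -0.039]
sc corner r [0.44  0.113] [0.434 0.103]
sc corner [ 0.55  -0.673] [ 0.608 -0.017]
```

Emit:
arm_command --pt "0 0.1 -0.05 0 0" --pt "0 0.15 -0.09 0 0" --pt "0 0.21 -0.12 0 0" --pt "0 0.26 -0.15 0 0" --pt "0 0.31 -0.18 0 0" --pt "0 0.36 -0.21 0 0" --pt "0 0.42 -0.24 0 0" --pt "0 0.46 -0.26 0 0"

```text
clock: 1.1
eef_pos: [0.4813, -0.1478, 0.4045]
orientation: [0.994, 0.113, -0.0, 0.0]
wrist_force: [0.3, -2.4, 0.2]
gripper_width: -0.0
gripper_force: 0.0
```

Emit:
arm_command --pt "0 0.059 -0.043 0 0" --pt "0 0.059 -0.043 0 0" --pt "0 0.059 -0.043 0.04 0" --pt "0 0.059 -0.043 0.082 0" --pt "0 0.059 -0.043 0.082 0" --pt "0 0.059 -0.043 0.082 0"

```text
clock: 1.85
eef_pos: [0.5282, -0.095, 0.324]
orientation: [0.994, 0.112, 0.001, 0.0]
wrist_force: [0.8, -0.1, 0.7]
gripper_width: 0.001
gripper_force: 0.0
```

Emit:
arm_command --pt "0 0.009 -0.054 0 0" --pt "0 0.011 -0.09 0 0" --pt "0 0.016 -0.125 0 0" --pt "0 0.023 -0.159 0 0" --pt "0 0.034 -0.192 0 0" --pt "0 0.049 -0.225 0 0" --pt "0 0.069 -0.261 0 0" --pt "0 0.078 -0.275 0 0"

```text
clock: 2.85
eef_pos: [0.5527, 0.159, 0.3251]
orientation: [0.99, 0.137, -0.0, -0.012]
wrist_force: [-3.2, -0.9, 3.8]
gripper_width: -0.003
gripper_force: 1.1
```

```bash
python3 - <<'E'
from h import *
import cv2
s=robot.sense();print(s["eef_pos"].round(3),s["qpos"].round(3),s["orientation"].round(4))
cv2.imwrite("pics/s1.png",cams.capture("scene")[100:325,200:500,::-1].repeat(2,0).repeat(2,1))
E
```

```text
[0.553 0.159 0.325] [0.275 0.431 0.065 1.202 0.024 3.14 ] [ 9.904e-01  1.375e-01 -1.000e-04 -1.220e-02]
```

View pics/s1.png

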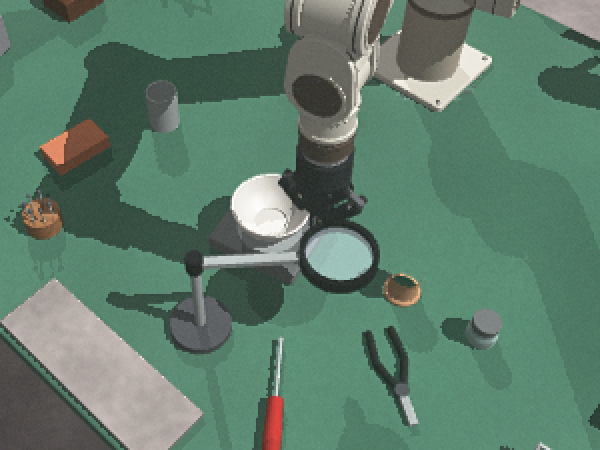

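The lens is swung clear, with its centre at crop pixel (340,256) and the bowl at (270,210) fully exposed. The row format has no tilt axis, so I'll go to the edge of reach in free space and see how the arm handles it.

Emit:
arm_command --pt "0 -0.02 0.03 -0.06 0" --pt "0 -0.02 0.03 -0.12 0" --pt "0 -0.02 0.03 -0.18 0" --pt "0 -0.02 0.03 -0.24 0" --pt "0 -0.02 0.03 -0.3 0" --pt "0 -0.02 0.03 -0.36 0" --pt "0 -0.02 0.03 -0.42 0" --pt "0 -0.02 0.03 -0.48 0"

```text
clock: 3.9
eef_pos: [0.5016, 0.1046, 0.7044]
orientation: [0.99, 0.136, 0.028, -0.014]
wrist_force: [-0.5, 0.3, -0.2]
gripper_width: -0.0
gripper_force: 0.0
```

```bash
cat >s.py <<'E'
from h import *
from scipy.spatial.transform import Rotation as R
s=robot.sense();print(round(s["clock"],2),s["eef_pos"].round(4),s["qpos"].round(3),s["orientation"].round(4),s["wrist_force"].round(1),round(s["gripper_width"],3));print(R.from_quat(s["orientation"]).as_matrix().round(3))
E
python3 s.py
```

```text
3.9 [0.5016 0.1046 0.7044] [0.199 0.393 1.03  2.149 0.024 3.069] [ 0.9903  0.1356  0.0282 -0.0138] [-0.5  0.3 -0.2] -0.0
[[ 0.962  0.269  0.052]
 [ 0.268 -0.963  0.035]
 [ 0.06  -0.02  -0.998]]
```

Emit:
arm_command --pt "0 0 0 -0.06 0" --pt "0 0 0 -0.12 0" --pt "0 0 0 -0.18 0" --pt "0 0 0 -0.24 0" --pt "0 0 0 -0.3 0" --pt "0 0 0 -0.36 0" --pt "0 0 0 -0.42 0" --pt "0 0 0 -0.48 0"

```text
clock: 4.9
eef_pos: [0.3991, 0.0817, 0.7522]
orientation: [0.989, 0.136, 0.055, -0.016]
wrist_force: [-0.5, 0.2, 0.1]
gripper_width: 0.004
gripper_force: 0.0
```

```bash
python3 s.py
```

```text
4.9 [0.3991 0.0817 0.7522] [0.194 0.173 0.863 2.149 0.025 3.064] [ 0.989   0.1359  0.0554 -0.0159] [-0.5  0.2  0.1] 0.004
[[ 0.957  0.271  0.105]
 [ 0.267 -0.963  0.046]
 [ 0.114 -0.016 -0.993]]
```

Emit:
arm_command --pt "0 0 0 -0.06 -0.18" --pt "0 0 0 -0.06 -0.36" --pt "0 0 0 -0.06 -0.54" --pt "0 0 0 -0.06 -0.72" --pt "0 0 0 -0.06 -0.9" --pt "0 0 0 -0.06 -1.08" --pt "0 0 0 -0.06 -1.26" --pt "0 0 0 -0.06 -1.45"

```text
clock: 5.9
eef_pos: [0.381, 0.0774, 0.7689]
orientation: [0.65, 0.756, 0.069, 0.038]
wrist_force: [1.4, 0.1, 0.2]
gripper_width: 0.001
gripper_force: 0.0
```

```bash
python3 s.py
```

```text
5.9 [0.381  0.0774 0.7689] [0.192 0.137 0.872 2.149 0.026 1.614] [0.6498 0.756  0.0692 0.0381] [1.4 0.1 0.2] 0.001
[[-0.153  0.977  0.148]
 [ 0.988  0.146  0.055]
 [ 0.032  0.154 -0.988]]
```

Emit:
arm_command --pt "0 0 -0.06 0 -0.18" --pt "0 0 -0.12 0 -0.36" --pt "0 0 -0.18 0 -0.54" --pt "0 0 -0.2 0 -0.72" --pt "0 0 -0.2 0 -0.9" --pt "0 0 -0.2 0 -1.08" --pt "0 0 -0.2 0 -1.26" --pt "0 0 -0.2 0 -1.45"

```text
clock: 6.9
eef_pos: [0.185, 0.0493, 0.7381]
orientation: [-0.014, 0.997, 0.027, 0.075]
wrist_force: [0.2, 0.7, -0.3]
gripper_width: -0.005
gripper_force: 0.0
```

```bash
python3 s.py
```

```text
6.9 [0.185  0.0493 0.7381] [ 0.249 -0.294  0.391  2.098  0.017  0.222] [-0.0138  0.9968  0.0266  0.0747] [ 0.2  0.7 -0.3] -0.005
[[-0.988 -0.032  0.148]
 [-0.024  0.998  0.055]
 [-0.15   0.051 -0.987]]
```

Emit:
arm_command --pt "0 0 0 -0.06 0"

```text
clock: 7.02
eef_pos: [0.1809, 0.0484, 0.7639]
orientation: [-0.011, 0.996, 0.03, 0.086]
wrist_force: [-0.4, 0.0, -0.4]
gripper_width: 0.005
gripper_force: 0.0
```

```bash
python3 s.py
```

```text
7.03 [0.1809 0.0484 0.7639] [ 0.25  -0.272  0.489  2.15   0.016  0.229] [-0.0111  0.9958  0.0295  0.0865] [-0.4  0.  -0.4] 0.005
[[-0.985 -0.027  0.172]
 [-0.017  0.998  0.061]
 [-0.173  0.057 -0.983]]
```

```bash
cat > k.py <<'E'
import numpy as np
from scipy.optimize import least_squares
D=np.array([[.4997,.4038,.2414,.0037,1.3352],[.5754,.325,.431,.065,1.202],[.5124,.7044,.393,1.03,2.149],[.4074,.7522,.173,.863,2.149],[.3888,.7689,.137,.872,2.149],[.1915,.7381,-.294,.391,2.098],[.1873,.7639,-.272,.489,2.15]])
def fk(p,q):
    a,b,c=q[...,0],q[...,0]-q[...,1],q[...,0]-q[...,1]+q[...,2]
    r=p[0]*np.sin(a)+p[1]*np.cos(a)+p[2]*np.sin(b)+p[3]*np.cos(b)+p[4]*np.cos(c)+p[5]*np.sin(c)+p[6]
    z=p[0]*np.cos(a)-p[1]*np.sin(a)+p[2]*np.cos(b)-p[3]*np.sin(b)-p[4]*np.sin(c)+p[5]*np.cos(c)+p[7]
    return np.stack([r,z],-1)
P=least_squares(lambda p:np.r_[(fk(p,D[:,2:])-D[:,:2]).ravel()*300,(p-np.array([.3,0,0,.3,.12,0,0,.25]))*.1],[.3,0,0,.3,.12,0,0,.25]).x
if __name__=="__main__":
    print(P.round(3),(fk(P,D[:,2:])-D[:,:2]).round(4).tolist())
    q=D[-1,2:].copy();w=1
    J=np.array([(fk(P,q+e)-fk(P,q-e))/2e-4 for e in np.eye(3)*1e-4]).T
    A=np.vstack([J[:,:2],[1,-1]]) # q4 fixed
    for ang in np.arange(0,360,30):
        t=np.radians(ang);y=np.linalg.lstsq(A,np.r_[.0625*np.cos(t),.0625*np.sin(t),0],rcond=None)[0]
        print(ang,y.round(3),"pitch",round(y[0]-y[1],4))
    for q in([-.87,1.28,2.15],[-.6,1.28,2.15],[0,1.28,2.15]):q=np.array(q);print(q,fk(P,q),q[0]-q[1]+q[2])
E
python3 k.py
```

```text
[ 0.494  0.     0.009  0.391  0.237 -0.     0.     0.245] [[0.0001, 0.0002], [-0.0001, -0.0001], [-0.0001, 0.0001], [0.0002, -0.0003], [-0.0001, 0.0002], [-0.0001, -0.0], [0.0, 0.0]]
0 [0.122 0.117] pitch 0.0049
30 [0.122 0.127] pitch -0.0045
60 [0.089 0.102] pitch -0.0127
90 [0.032 0.05 ] pitch -0.0175
120 [-0.033 -0.016] pitch -0.0176
150 [-0.09  -0.077] pitch -0.013
180 [-0.122 -0.117] pitch -0.0049
210 [-0.122 -0.127] pitch 0.0045
240 [-0.089 -0.102] pitch 0.0127
270 [-0.032 -0.05 ] pitch 0.0175
300 [0.033 0.016] pitch 0.0176
330 [0.09  0.077] pitch 0.013
[-0.87  1.28  2.15] [-0.36209822  0.88596986] 0.0
[-0.6   1.28  2.15] [-0.17798922  0.95933938] 0.27
[0.   1.28 2.15] [0.25649983 0.93507943] 0.8699999999999999
```

Emit:
arm_command --pt "0 -0.01 0 -0.06 0" --pt "0 -0.02 0 -0.12 0" --pt "0 -0.03 0 -0.18 0"

```text
clock: 7.4
eef_pos: [0.1903, 0.0476, 0.7852]
orientation: [-0.01, 0.993, 0.036, 0.114]
wrist_force: [-0.7, -0.2, 0.9]
gripper_width: -0.005
gripper_force: 0.0
```

```bash
python3 s.py
```

```text
7.4 [0.1903 0.0476 0.7852] [ 0.233 -0.247  0.571  2.149  0.019  0.214] [-0.0102  0.9928  0.0355  0.1143] [-0.7 -0.2  0.9] -0.005
[[-0.974 -0.028  0.226]
 [-0.012  0.997  0.073]
 [-0.228  0.068 -0.971]]
```

Emit:
arm_command --pt "0 -0.01 0 -0.06 0" --pt "0 -0.01 0 -0.06 0"

```text
clock: 7.65
eef_pos: [0.1905, 0.0462, 0.7994]
orientation: [-0.01, 0.99, 0.04, 0.135]
wrist_force: [-0.5, -0.5, 0.1]
gripper_width: 0.004
gripper_force: 0.0
```

```bash
python3 s.py
```

```text
7.65 [0.1905 0.0462 0.7994] [ 0.224 -0.241  0.62   2.149  0.02   0.207] [-0.0098  0.99    0.0398  0.1351] [-0.5 -0.5  0.1] 0.004
[[-0.963 -0.03   0.267]
 [-0.009  0.997  0.081]
 [-0.268  0.076 -0.96 ]]
```

Emit:
arm_command --pt "0 -0.1 0 -0.6 0"

```text
clock: 7.78
eef_pos: [0.189, 0.0445, 0.8122]
orientation: [-0.01, 0.987, 0.044, 0.155]
wrist_force: [-0.3, 0.4, -0.0]
gripper_width: -0.0
gripper_force: 0.0
```

```bash
python3 s.py
```

```text
7.78 [0.189  0.0445 0.8122] [ 0.217 -0.238  0.663  2.149  0.021  0.201] [-0.0097  0.987   0.0436  0.1547] [-0.3  0.4 -0. ] -0.0
[[-0.952 -0.033  0.304]
 [-0.006  0.996  0.089]
 [-0.306  0.083 -0.948]]
```

Emit:
arm_command --pt "0 0 0 -0.06 0" --pt "0 0 0 -0.12 0"

```text
clock: 8.02
eef_pos: [0.1658, 0.0408, 0.8268]
orientation: [-0.009, 0.982, 0.05, 0.184]
wrist_force: [-0.7, 0.1, 0.2]
gripper_width: -0.0
gripper_force: 0.0
```

```bash
python3 s.py
```

```text
8.03 [0.1658 0.0408 0.8268] [ 0.228 -0.273  0.689  2.15   0.017  0.213] [-0.0093  0.9816  0.0497  0.1841] [-0.7  0.1  0.2] -0.0
[[-0.932 -0.037  0.36 ]
 [ 0.     0.995  0.101]
 [-0.362  0.094 -0.927]]
```

Emit:
arm_command --pt "0 -0.02 0 -0.06 0" --pt "0 -0.04 0 -0.12 0"

```text
clock: 8.28
eef_pos: [0.1697, 0.0378, 0.8454]
orientation: [-0.009, 0.976, 0.054, 0.21]
wrist_force: [0.0, 0.1, 0.7]
gripper_width: -0.003
gripper_force: 0.0
```

Emit:
arm_command --pt "0 -0.03 0 -0.06 0" --pt "0 -0.05 0 -0.12 0"

```text
clock: 8.52
eef_pos: [0.1761, 0.0351, 0.8639]
orientation: [-0.008, 0.97, 0.058, 0.236]
wrist_force: [0.2, 0.1, -0.4]
gripper_width: 0.001
gripper_force: 0.0
```

Emit:
arm_command --pt "0 -0.03 0 -0.06 0" --pt "0 -0.05 0 -0.12 0"

```text
clock: 8.78
eef_pos: [0.1745, 0.0323, 0.8812]
orientation: [-0.007, 0.963, 0.061, 0.263]
wrist_force: [0.5, 0.3, -0.2]
gripper_width: 0.003
gripper_force: 0.0
```

```bash
python3 s.py
```

```text
8.78 [0.1745 0.0323 0.8812] [ 0.151 -0.214  0.909  2.149  0.043  0.149] [-0.0069  0.9629  0.0609  0.2628] [ 0.5  0.3 -0.2] 0.003
[[-0.862 -0.045  0.505]
 [ 0.019  0.992  0.121]
 [-0.507  0.114 -0.854]]
```

Emit:
arm_command --pt "0 -0.03 0 -0.06 0" --pt "0 -0.06 0 -0.12 0"

```text
clock: 9.02
eef_pos: [0.1712, 0.0297, 0.8981]
orientation: [-0.006, 0.955, 0.064, 0.29]
wrist_force: [-0.1, -0.4, 0.6]
gripper_width: 0.001
gripper_force: 0.0
```

Emit:
arm_command --pt "0 -0.03 0 -0.06 0" --pt "0 -0.06 0 -0.12 0"

```text
clock: 9.28
eef_pos: [0.1632, 0.0274, 0.9133]
orientation: [-0.005, 0.946, 0.066, 0.316]
wrist_force: [-0.0, -0.6, 1.1]
gripper_width: 0.004
gripper_force: 0.0
```

```bash
python3 s.py
```

```text
9.28 [0.1632 0.0274 0.9133] [ 0.125 -0.198  1.037  2.15   0.052  0.133] [-0.0049  0.9463  0.0659  0.3164] [-0.  -0.6  1.1] 0.004
[[-0.8   -0.051  0.598]
 [ 0.032  0.991  0.128]
 [-0.599  0.122 -0.791]]
```

Emit:
arm_command --pt "0 -0.03 0 -0.06 0" --pt "0 -0.06 0 -0.12 0"

```text
clock: 9.52
eef_pos: [0.1502, 0.026, 0.9273]
orientation: [-0.003, 0.937, 0.068, 0.343]
wrist_force: [0.3, -0.6, -0.8]
gripper_width: -0.001
gripper_force: 0.0
```

Emit:
arm_command --pt "0 -0.03 0 -0.06 0" --pt "0 -0.06 0 -0.12 0"

```text
clock: 9.78
eef_pos: [0.1411, 0.0416, 0.9518]
orientation: [-0.003, 0.916, 0.063, 0.395]
wrist_force: [0.5, 0.2, 0.3]
gripper_width: -0.003
gripper_force: 0.0
```

Emit:
arm_command --pt "0 -0.03 0 -0.06 0" --pt "0 -0.06 0 -0.12 0"

```text
clock: 10.02
eef_pos: [0.1197, 0.0266, 0.9714]
orientation: [-0.001, 0.898, 0.07, 0.435]
wrist_force: [-0.3, -0.0, -0.2]
gripper_width: -0.001
gripper_force: 0.0
```

```bash
python3 s.py
```

```text
10.03 [0.1197 0.0266 0.9714] [ 0.508 -0.188  1.274  2.149 -0.273  0.376] [-0.0012  0.8975  0.0701  0.4354] [-0.3 -0.  -0.2] -0.001
[[-0.621 -0.063  0.781]
 [ 0.059  0.99   0.127]
 [-0.782  0.125 -0.611]]
```

Emit:
arm_command --pt "0 -0.03 0 -0.06 0" --pt "0 -0.06 0 -0.12 0"

```text
clock: 10.28
eef_pos: [0.0736, 0.0102, 0.9749]
orientation: [-0.01, 0.889, 0.077, 0.451]
wrist_force: [0.6, -0.5, 0.0]
gripper_width: 0.006
gripper_force: 0.0
```

Emit:
arm_command --pt "0 -0.03 0 -0.06 0" --pt "0 -0.06 0 -0.12 0"

```text
clock: 10.52
eef_pos: [0.037, 0.0012, 0.9778]
orientation: [-0.005, 0.877, 0.078, 0.473]
wrist_force: [-0.7, 0.3, 0.3]
gripper_width: -0.002
gripper_force: 0.0
```

```bash
python3 s.py
```

```text
10.53 [0.037  0.0012 0.9778] [ 0.238 -0.303  1.275  2.15  -0.058  0.194] [-0.0053  0.8774  0.078   0.4734] [-0.7  0.3  0.3] -0.002
[[-0.552 -0.083  0.83 ]
 [ 0.065  0.988  0.142]
 [-0.831  0.132 -0.54 ]]
```

Emit:
arm_command --pt "0 0 0 -0.06 0" --pt "0 0 0 -0.12 0"

```text
clock: 10.78
eef_pos: [-0.0149, -0.0051, 0.9785]
orientation: [-0.006, 0.86, 0.083, 0.503]
wrist_force: [-0.2, 0.2, 0.7]
gripper_width: -0.002
gripper_force: 0.0
```

Emit:
arm_command --pt "0 0 0 -0.06 0" --pt "0 0 0 -0.12 0"

```text
clock: 11.02
eef_pos: [-0.0668, -0.0132, 0.9755]
orientation: [-0.006, 0.841, 0.088, 0.533]
wrist_force: [0.1, 0.5, 0.1]
gripper_width: -0.005
gripper_force: 0.0
```

```bash
python3 s.py
```

```text
11.03 [-0.0668 -0.0132  0.9755] [ 0.179 -0.445  1.275  2.149 -0.008  0.16 ] [-0.0056  0.8414  0.0878  0.5332] [0.1 0.5 0.1] -0.005
[[-0.431 -0.103  0.896]
 [ 0.084  0.985  0.154]
 [-0.898  0.142 -0.416]]
```

Emit:
arm_command --pt "0 0 0 -0.06 0" --pt "0 0 0 -0.12 0"

```text
clock: 11.28
eef_pos: [-0.1179, -0.0214, 0.9689]
orientation: [-0.005, 0.822, 0.092, 0.562]
wrist_force: [0.3, -0.3, 0.0]
gripper_width: 0.0
gripper_force: 0.0
```

```bash
python3 s.py
```

```text
11.28 [-0.1179 -0.0214  0.9689] [ 0.175 -0.516  1.275  2.149 -0.005  0.158] [-0.0054  0.8217  0.0924  0.5623] [ 0.3 -0.3  0. ] 0.0
[[-0.368 -0.113  0.923]
 [ 0.095  0.983  0.158]
 [-0.925  0.146 -0.351]]
```

```bash
cat > ik.py <<'E'
from k import *
from scipy.spatial.transform import Rotation as R
def FK(q,b=.1,s=1):
    q1,q2,q3,q4,q5,q6=q;c=q2-q3+q4
    Rz=R.from_euler('z',q1)
    w=np.array([P[0]*np.sin(q2)+P[2]*np.sin(q2-q3)+P[3]*np.cos(q2-q3),0,P[7]+P[0]*np.cos(q2)+P[2]*np.cos(q2-q3)-P[3]*np.sin(q2-q3)])
    # frame: z fwd along tool; at c=pi/2,q5=q6=0 -> x=-xw ,y=+yw, z=-zw
    B=Rz*R.from_euler('y',c-np.pi/2)*R.from_matrix(np.diag([-1.,1,-1]))
    F=B*R.from_euler('x',s*q5)
    T=F*R.from_euler('z',q6)
    return Rz.apply(w)+B.apply([0,0,P[4]-b])+F.apply([0,0,b]),T
lo=np.array([-2.72,-1.05,-1.09,-1.99,-1.42,-3.14]);hi=np.array([2.72,1.87,1.28,2.15,1.44,3.14])
def IK(p,T,q0,b,s):
    f=lambda q:np.r_[(FK(q,b,s)[0]-p)*5,(FK(q,b,s)[1].inv()*T).as_rotvec()]
    best=min((least_squares(f,np.clip(q,lo+1e-3,hi-1e-3),bounds=(lo,hi)) for q in q0),key=lambda r:r.cost)
    return best.x,best.cost
BS=(.1,1)
E
python3 - <<'E'
from ik import *
obs=[([.508,-.188,1.274,2.149,-.273,.376],[.1197,.0266,.9714],[-.0012,.8975,.0701,.4354]),([.175,-.516,1.275,2.149,-.005,.158],[-.1179,-.0214,.9689],[-.0054,.8217,.0924,.5623])]
for s in(1,-1):
  for b in(.05,.1,.15,.237):
    print(s,b,[((FK(q,b,s)[0]-p).round(4).tolist(),round((FK(q,b,s)[1].inv()*R.from_quat(o)).magnitude(),3)) for q,p,o in obs])
E
```

```text
1 0.05 [([-0.0185, 0.0451, -0.0003], 0.546), ([0.0038, 0.0015, 0.0027], 0.01)]
1 0.1 [([-0.0264, 0.0562, 0.0009], 0.546), ([0.0038, 0.0017, 0.0027], 0.01)]
1 0.15 [([-0.0342, 0.0673, 0.0021], 0.546), ([0.0037, 0.002, 0.0027], 0.01)]
1 0.237 [([-0.0478, 0.0866, 0.0041], 0.546), ([0.0036, 0.0024, 0.0027], 0.01)]
-1 0.05 [([-0.0054, 0.0216, -0.0003], 0.001), ([0.0039, 0.001, 0.0027], 0.0)]
-1 0.1 [([-0.0001, 0.0091, 0.0009], 0.001), ([0.0039, 0.0007, 0.0027], 0.0)]
-1 0.15 [([0.0052, -0.0034, 0.0021], 0.001), ([0.004, 0.0005, 0.0027], 0.0)]
-1 0.237 [([0.0144, -0.0251, 0.0041], 0.001), ([0.0041, 0.0001, 0.0027], 0.0)]
```

```bash
sed -i 's/BS=.*/BS=(.137,-1)/' ik.py; python3 - <<'E'
from ik import *
T0=R.from_quat([-.0054,.8217,.0924,.5623])
M=T0.as_matrix();d=np.arctan2(-M[2,1],-M[2,0]);T=T0*R.from_euler('z',d);print("roll fix",d);M=T.as_matrix();print(M.round(3))
starts=[[a,.2,b,1,c,e] for a in(-.3,-.9) for b in(-.5,.2) for c in(-.8,0,.8) for e in(-2,0,2)]
cup=np.array([.4625,-.273,.05])
for nm,p,rolls in[("grasp",cup,[0]),("pre",cup-M[:,2]*[.1,.1,0],[0]),("lift",cup+[0,0,.15],[0,-1.2,-2.6,1.2,2.6]),("pour",np.array([.523,-.03,.2]),[0,-1.2,-2.6,1.2,2.6])]:
  for r in rolls:
    q,c=IK(p-.155*M[:,2],T*R.from_euler('z',r),starts,*BS);t=(T*R.from_euler('z',r)).apply(T.inv().apply([0,0,1]));print(nm,r,q.round(2),round(c,5),"cup axis",t.round(2))
E
```

```text
roll fix -0.15629788149046916
[[-0.346 -0.169  0.923]
 [-0.059  0.986  0.158]
 [-0.937  0.    -0.351]]
grasp 0 [-1.03  0.73 -0.93 -0.86  1.06 -0.73] 0.0 cup axis [-0. -0.  1.]
pre 0 [-1.28  0.65 -0.89 -0.29  1.19 -1.23] 0.0 cup axis [-0. -0.  1.]
lift 0 [-1.03  0.26 -0.87 -0.33  1.06 -0.73] 0.0 cup axis [-0. -0.  1.]
lift -1.2 [-1.03  0.26 -0.87 -0.33  1.06 -1.93] 0.0 cup axis [-0.35  0.83  0.44]
lift -2.6 [-1.03  0.26 -0.87 -0.33  1.06  2.95] 0.0 cup axis [-0.68  0.37 -0.63]
lift 1.2 [-1.03  0.26 -0.87 -0.33  1.06  0.47] 0.0 cup axis [-0.06 -0.9   0.44]
lift 2.6 [-1.03  0.26 -0.87 -0.33  1.06  1.87] 0.0 cup axis [-0.52 -0.58 -0.63]
pour 0 [-0.31  0.1  -1.09 -0.67  0.47 -0.23] 0.01151 cup axis [-0. -0.  1.]
pour -1.2 [-0.31  0.1  -1.09 -0.67  0.47 -1.43] 0.01151 cup axis [-0.35  0.83  0.44]
pour -2.6 [-0.31  0.1  -1.09 -0.67  0.47 -2.83] 0.01151 cup axis [-0.68  0.37 -0.63]
pour 1.2 [-0.31  0.1  -1.09 -0.67  0.47  0.97] 0.01151 cup axis [-0.06 -0.9   0.44]
pour 2.6 [-0.31  0.1  -1.09 -0.67  0.47  2.37] 0.01151 cup axis [-0.52 -0.58 -0.63]
```

```bash
cat > sim.py <<'E'
from ik import *
def row(q,p,T,w):
    p0,T0=FK(q,*BS);d=p-p0;n=np.linalg.norm(d);p=p0+d*min(1,.0625/max(n,1e-9))
    rv=(T0.inv()*T).as_rotvec();m=np.linalg.norm(rv);T=T0*R.from_rotvec(rv*min(1,.187/max(m,1e-9)))
    f=lambda x:np.r_[FK(x,*BS)[0]-p,w*(FK(x,*BS)[1].inv()*T).as_rotvec()]
    return least_squares(f,np.clip(q,lo+1e-4,hi-1e-4),bounds=(lo,hi)).x
def call(q,rows,w=.8):
    p,T=FK(q,*BS)
    for r in rows:q=row(q,p+T.apply(r[1:4]),T*R.from_euler('z',r[4]),w)
    return q
def info(q):
    p,T=FK(q,*BS);z=T.as_matrix()[:,2];return p.round(3),"tilt",round(np.degrees(np.arccos(-z[2])),1),"az",round(np.arctan2(z[1],z[0]),3),q.round(2)
E
python3 - <<'E'
from sim import *
q=np.array([.179,-.445,1.275,2.149,-.008,.16])
for w in(.3,.5,.7,1):print(w,info(call(q,[[0,0,0,-.06,0],[0,0,0,-.12,0]],w)))
T0=R.from_quat([-.0054,.8217,.0924,.5623])
M=T0.as_matrix();T0=T0*R.from_euler('z',np.arctan2(-M[2,1],-M[2,0]))
starts=[[a,.4,b,0,c,e] for a in(-.3,-.9) for b in(-.7,.2) for c in(-.8,.8) for e in(-2,0,2)]
for az in(.17,.4,.6,.8,1.0,1.2):
  T=R.from_euler('z',az-.169)*T0;M=T.as_matrix();o=[]
  for p in([.4625,-.273,.05],[.535,.02,.155]):
    q,c=IK(np.array(p)-.155*M[:,2],T,starts,*BS);o+=[q.round(2),round(c,4)]
  print(az,*o)
E
```

```text
0.3 (array([-0.132, -0.024,  0.969]), 'tilt', np.float64(71.1), 'az', np.float64(0.17), array([ 0.18, -0.54,  1.28,  2.15, -0.01,  0.16]))
0.5 (array([-0.12 , -0.022,  0.964]), 'tilt', np.float64(68.7), 'az', np.float64(0.17), array([ 0.18, -0.54,  1.24,  2.15, -0.01,  0.16]))
0.7 (array([-0.116, -0.021,  0.958]), 'tilt', np.float64(67.2), 'az', np.float64(0.17), array([ 0.18, -0.55,  1.21,  2.15, -0.01,  0.16]))
1 (array([-0.113, -0.021,  0.955]), 'tilt', np.float64(66.3), 'az', np.float64(0.17), array([ 0.18, -0.55,  1.19,  2.15, -0.01,  0.16]))
0.17 [-1.03  0.73 -0.93 -0.86  1.06 -0.73] 0.0 [-0.12  0.27 -1.09 -0.82  0.3  -0.15] 0.0267
0.4 [-1.06  0.68 -0.66 -0.05  1.2  -1.28] 0.0 [-0.31  0.36 -1.09 -0.9   0.68 -0.35] 0.0048
0.6 [-1.06  0.76 -0.38  0.68  1.2  -1.83] 0.0 [-0.41  0.4  -1.03 -0.81  0.92 -0.51] 0.0
0.8 [-1.05  0.88 -0.11  1.2   1.12 -2.25] 0.0 [-0.47  0.39 -0.84 -0.33  1.11 -0.85] 0.0
1.0 [-1.01  0.99  0.11  1.54  1.01 -2.5 ] 0.0 [-0.5   0.45 -0.59  0.34  1.21 -1.36] 0.0
1.2 [-0.97  1.09  0.32  1.78  0.89 -2.67] 0.0 [-0.49  0.6  -0.31  0.99  1.19 -1.91] 0.0
```

```bash
cat > search.py <<'E'
from sim import *
import itertools,sys
q0=np.array([.175,-.516,1.275,2.149,-.005,.158])
az=lambda q:np.arctan2(*FK(q,*BS)[1].as_matrix()[[1,0],2]);tl=lambda q:-FK(q,*BS)[1].as_matrix()[2,2]
dirs=[np.array(d)/np.linalg.norm(d) for d in itertools.product((-1,0,1),repeat=3) if any(d)]
def go(q,d,n,turn=0):
    p,T=FK(q,*BS);dl=T.inv().apply(d)
    return call(q,[[0,*(dl*.0625*(i+1)),turn*(i+1)] for i in range(n)],.4)
res=[]
for d in dirs:
  for n in(0,6):
    a=go(q0,d,n) if n else q0
    if n and np.linalg.norm(FK(a,*BS)[0]-FK(q0,*BS)[0])<.15: continue
    for e in dirs:
      b=go(a,e,2);res.append((az(b)-az(a),az(b)-az(q0),tl(b),d,n,e))
    if not n and d is not dirs[0]:break
res.sort(key=lambda r:-r[0])
for r in res[:8]:print(np.round(r[:3],3),r[3].round(1),r[4],r[5].round(1))
E
time python3 search.py
```

```text
[0.004 0.004 0.295] [-0.6 -0.6 -0.6] 0 [0.  0.7 0.7]
[0.004 0.004 0.295] [-0.7 -0.7  0. ] 0 [0.  0.7 0.7]
[0.004 0.004 0.295] [-0.6 -0.6  0.6] 0 [0.  0.7 0.7]
[0.004 0.004 0.295] [-0.7  0.  -0.7] 0 [0.  0.7 0.7]
[0.004 0.004 0.295] [-1.  0.  0.] 0 [0.  0.7 0.7]
[0.004 0.004 0.295] [-0.7  0.   0.7] 0 [0.  0.7 0.7]
[0.004 0.004 0.295] [-0.6  0.6 -0.6] 0 [0.  0.7 0.7]
[0.004 0.004 0.295] [-0.7  0.7  0. ] 0 [0.  0.7 0.7]
real	1m4.820s
user	1m5.167s
sys	0m0.200s
```

```bash
cat > s2.py <<'E'
from sim import *
q0=np.array([.175,-.516,1.275,2.149,-.005,.158])
def goto(q,p):
    for _ in range(4):
        p0,T=FK(q,*BS);q=call(q,[[0,*T.inv().apply((np.array(p)-p0)),0]]*8,.4)
    return q
for st,d in[([.2,.75,.5],[0,1,0]),([.35,.65,.5],[.2,1,0]),([.2,.75,.5],[-.4,.9,0]),([.3,-.3,.3],[-.7,.7,0]),([.35,-.2,.3],[-.3,.95,0]),([.3,-.2,.3],[0,1,0]),([.2,-.35,.3],[0,1,0])]:
    q=goto(goto(q0,[.3,0,.65]),st);print(st,d,info(q))
    d=np.array(d)/np.linalg.norm(d)
    for k in range(6):
        p,T=FK(q,*BS);l=T.inv().apply(d);q=call(q,[[0,*(l*.06),0],[0,*(l*.12),0]],.4)
    print("   ",info(q))
E
python3 s2.py
```

```text
[0.2, 0.75, 0.5] [0, 1, 0] (array([0.2 , 0.75, 0.5 ]), 'tilt', np.float64(73.7), 'az', np.float64(0.251), array([ 1.47,  0.55,  0.37,  0.52, -1.12,  0.83]))
    (array([0.185, 1.024, 0.406]), 'tilt', np.float64(87.6), 'az', np.float64(0.511), array([ 1.5 ,  1.25,  1.28,  0.11, -0.99,  0.29]))
[0.35, 0.65, 0.5] [0.2, 1, 0] (array([0.35, 0.65, 0.5 ]), 'tilt', np.float64(73.7), 'az', np.float64(0.251), array([ 1.22,  0.4 ,  0.08,  0.16, -0.92,  0.57]))
    (array([0.392, 0.973, 0.413]), 'tilt', np.float64(84.5), 'az', np.float64(0.436), array([ 1.29,  1.23,  1.28,  0.2 , -0.84,  0.32]))
[0.2, 0.75, 0.5] [-0.4, 0.9, 0] (array([0.2 , 0.75, 0.5 ]), 'tilt', np.float64(73.7), 'az', np.float64(0.251), array([ 1.47,  0.55,  0.37,  0.52, -1.12,  0.83]))
    (array([-0.013,  1.021,  0.414]), 'tilt', np.float64(89.1), 'az', np.float64(0.534), array([ 1.71,  1.25,  1.28,  0.07, -1.17,  0.26]))
[0.3, -0.3, 0.3] [-0.7, 0.7, 0] (array([ 0.159, -0.08 ,  0.36 ]), 'tilt', np.float64(72.2), 'az', np.float64(0.083), array([ 1.89, -1.05, -1.09,  2.15, -1.19,  2.36]))
    (array([-0.289,  0.424,  0.353]), '
[... 311 characters left out ...]
ilt', np.float64(70.2), 'az', np.float64(0.163), array([ 1.86,  0.64,  0.24,  1.51, -1.2 ,  2.08]))
[0.3, -0.2, 0.3] [0, 1, 0] (array([ 0.164, -0.071,  0.356]), 'tilt', np.float64(70.0), 'az', np.float64(0.131), array([ 1.96, -1.05, -1.09,  2.15, -1.14,  2.38]))
    (array([0.138, 0.649, 0.367]), 'tilt', np.float64(69.5), 'az', np.float64(0.115), array([ 1.55,  0.52,  0.07,  0.78, -1.19,  1.35]))
[0.2, -0.35, 0.3] [0, 1, 0] (array([ 0.153, -0.09 ,  0.363]), 'tilt', np.float64(73.1), 'az', np.float64(0.017), array([ 1.81, -1.05, -1.09,  2.15, -1.21,  2.34]))
    (array([0.138, 0.631, 0.367]), 'tilt', np.float64(73.0), 'az', np.float64(0.011), array([ 1.56,  0.56,  0.13,  1.07, -1.27,  1.61]))
```

```bash
cat > s3.py <<'E'
from s2 import goto
from sim import *
q0=np.array([.175,-.516,1.275,2.149,-.005,.158])
az=lambda q:np.arctan2(*FK(q,*BS)[1].as_matrix()[[1,0],2]);tl=lambda q:np.degrees(np.arccos(-FK(q,*BS)[1].as_matrix()[2,2]))
D=[np.array(d)/np.linalg.norm(d) for d in([0,1,0],[0,1,.5],[0,1,-.5],[-.5,1,0],[-.5,1,.5],[-.5,1,-.5],[-1,1,0],[-1,1,-.7],[-1,1,.7],[-1,.3,0],[-1,0,0])]
for st in([.1,.75,.5],[-.2,.7,.5],[.1,.7,.75]):
    q=goto(goto(q0,[.2,.2,.7]),st);print(st,info(q));log=[]
    for k in range(10):
        best=None
        for i,d in enumerate(D):
            p,T=FK(q,*BS);l=T.inv().apply(d);c=call(q,[[0,*(l*.06),0],[0,*(l*.12),0]],.4)
            sc=az(c)-.01*max(0,tl(c)-80)-(10 if FK(c,*BS)[0][2]<.35 else 0)
            if best is None or sc>best[0]:best=(sc,c,i)
        q=best[1];log.append(best[2])
    print(log,info(q))
E
sed -i 's/^for st,d/if __name__=="__main__":\n for st,d/; ' s2.py; python3 - <<'E'
t=open('s2.py').read().split('if __name__')[0];open('s2.py','w').write(t)
E
time python3 s3.py
```

```text
[0.1, 0.75, 0.5] (array([0.084, 0.598, 0.79 ]), 'tilt', np.float64(91.3), 'az', np.float64(-0.042), array([-1.48, -1.05,  1.28,  2.15,  1.44,  0.27]))
[5, 8, 6, 6, 7, 10, 10, 10, 10, 10] (array([-0.477,  0.674,  0.811]), 'tilt', np.float64(92.7), 'az', np.float64(0.903), array([-0.79, -1.05,  1.28, -0.45,  1.44,  2.79]))
[-0.2, 0.7, 0.5] (array([-0.121,  0.556,  0.796]), 'tilt', np.float64(93.9), 'az', np.float64(0.055), array([-1.13, -1.05,  1.28,  2.15,  1.18,  0.26]))
[2, 2, 4, 8, 9, 7, 10, 10, 10, 10] (array([-0.496,  0.662,  0.806]), 'tilt', np.float64(92.4), 'az', np.float64(0.933), array([-0.76, -1.05,  1.28, -0.49,  1.44,  2.85]))
[0.1, 0.7, 0.75] (array([0.085, 0.598, 0.79 ]), 'tilt', np.float64(91.3), 'az', np.float64(-0.044), array([-1.49, -1.05,  1.28,  2.15,  1.44,  0.28]))
[5, 8, 6, 6, 7, 10, 10, 10, 10, 10] (array([-0.476,  0.674,  0.811]), 'tilt', np.float64(92.7), 'az', np.float64(0.902), array([-0.79, -1.05,  1.28, -0.44,  1.44,  2.79]))
real	0m48.184s
user	0m48.636s
sys	0m0.143s
```

```bash
cat > s4.py <<'E'
from sim import *
q=np.array([.175,-.516,1.275,2.149,-.005,.158])
q[5]-=.156
for wp,n in[([.25,.0,.85],8),([.45,0,.55],8),([.425,0,.30],8),([.425,0,.26],2),([.425,0,.22],2),([.425,0,.18],2),([.425,0,.18],2),([.425,0,.18],2)]:
    p,T=FK(q,*BS);d=T.inv().apply(np.array(wp)-p)
    q=call(q,[[0,*d,0]]*n,.4);p,T=FK(q,*BS);print(wp,d.round(3),info(q),"grip",(p+.155*T.as_matrix()[:,2]).round(3))
E
python3 s4.py
```

```text
[0.25, 0.0, 0.85] [-0.013 -0.041  0.382] (array([ 0.128, -0.001,  0.85 ]), 'tilt', np.float64(70.8), 'az', np.float64(0.17), array([ 1.59, -0.58,  0.4 ,  2.15, -1.21,  1.14])) grip [0.272 0.024 0.799]
[0.45, 0, 0.55] [ 0.179 -0.054  0.398] (array([ 0.14 , -0.033,  0.608]), 'tilt', np.float64(71.7), 'az', np.float64(0.193), array([ 1.78, -0.91, -0.39,  2.15, -1.25,  1.64])) grip [ 0.285 -0.005  0.559]
[0.425, 0, 0.3] [ 0.202 -0.024  0.368] (array([ 0.17 , -0.053,  0.357]), 'tilt', np.float64(70.5), 'az', np.float64(0.234), array([ 2.06, -1.04, -1.09,  2.15, -1.15,  2.26])) grip [ 0.312 -0.019  0.306]
[0.425, 0, 0.26] [ 0.005 -0.008  0.278] (array([ 0.173, -0.048,  0.353]), 'tilt', np.float64(69.0), 'az', np.float64(0.266), array([ 2.11, -1.05, -1.09,  2.15, -1.12,  2.27])) grip [ 0.312 -0.01   0.298]
[0.425, 0, 0.22] [ 0.032 -0.021  0.287] (array([ 0.174, -0.042,  0.349]), 'tilt', np.float64(67.3), 'az', np.float64(0.294), array([ 2.17, -1.05, -1.09,  2.15, -1.08,  2.29])) grip [ 0.311 -0.001  0.29 ]
[0.425, 0, 0.18] [ 0.058 -0.035  0.298] (array([ 0.176, -0.037,  0.345]), 'tilt', np.float64(65.4), 'az', np.float64(0.317), array([ 2.22, -1.05, -1.09,  2.15, -1.03,  2.31])) grip [0.31  0.007 0.281]
[0.425, 0, 0.18] [ 0.045 -0.045  0.295] (array([ 0.177, -0.032,  0.342]), 'tilt', np.float64(63.6), 'az', np.float64(0.338), array([ 2.27, -1.05, -1.09,  2.15, -0.99,  2.34])) grip [0.308 0.014 0.273]
[0.425, 0, 0.18] [ 0.033 -0.054  0.291] (array([ 0.178, -0.028,  0.338]), 'tilt', np.float64(61.9), 'az', np.float64(0.357), array([ 2.32, -1.05, -1.09,  2.15, -0.95,  2.36])) grip [0.306 0.02  0.265]
```

```bash
cat > s4.py <<'E'
from sim import *
q=np.array([.175,-.516,1.275,2.149,-.005,.158])
for wp,n,t in[([.45,.078,.9],8,0),([.45,0.078,.9],3,-.156),([.48,0.03,.5],8,0),([.44,0,.30],4,0),([.43,0,.26],2,0),([.43,0,.22],2,0),([.43,0,.18],2,0),([.43,0,.18],2,0),([.43,0,.18],2,0)]:
    p,T=FK(q,*BS);d=T.inv().apply(np.array(wp)-p)
    q=call(q,[[0,*d,t]]*n,.4);p,T=FK(q,*BS);print(wp,d.round(3),info(q),"grip",(p+.155*T.as_matrix()[:,2]).round(3))
E
python3 s4.py
```

```text
[0.45, 0.078, 0.9] [-0.132  0.023  0.561] (array([0.375, 0.065, 0.91 ]), 'tilt', np.float64(69.5), 'az', np.float64(0.17), array([ 0.17, -0.26,  0.48,  1.1 , -0.  ,  0.16])) grip [0.518 0.089 0.855]
[0.45, 0.078, 0.9] [-0.018  0.003  0.075] (array([0.45 , 0.078, 0.9  ]), 'tilt', np.float64(69.5), 'az', np.float64(0.17), array([ 0.17, -0.14,  0.53,  1.02, -0.  ,  0.  ])) grip [0.593 0.103 0.846]
[0.48, 0.03, 0.5] [ 0.367 -0.052  0.16 ] (array([0.48, 0.03, 0.5 ]), 'tilt', np.float64(69.5), 'az', np.float64(0.17), array([ 0.02, -0.21, -0.61, -0.04,  0.14, -0.05])) grip [0.623 0.055 0.446]
[0.44, 0, 0.3] [ 0.203 -0.023  0.028] (array([ 0.44, -0.  ,  0.3 ]), 'tilt', np.float64(69.5), 'az', np.float64(0.17), array([-0.07,  0.1 , -1.04, -0.77,  0.22, -0.08])) grip [0.583 0.025 0.246]
[0.43, 0, 0.26] [0.041 0.002 0.005] (array([ 0.436, -0.001,  0.263]), 'tilt', np.float64(69.0), 'az', np.float64(0.172), array([-0.07,  0.23, -1.09, -0.95,  0.23, -0.09])) grip [0.579 0.024 0.208]
[0.43, 0, 0.22] [0.042 0.002 0.01 ] (array([ 0.448, -0.002,  0.225]), 'tilt', np.float64(68.1), 'az', np.float64(0.177), array([-0.07,  0.38, -1.09, -1.08,  0.23, -0.09])) grip [0.589 0.024 0.167]
[0.43, 0, 0.18] [0.049 0.005 0.001] (array([ 0.454, -0.002,  0.183]), 'tilt', np.float64(67.0), 'az', np.float64(0.184), array([-0.08,  0.54, -1.09, -1.22,  0.24, -0.1 ])) grip [0.594 0.024 0.123]
[0.43, 0, 0.18] [ 0.012  0.006 -0.02 ] (array([ 0.452, -0.002,  0.183]), 'tilt', np.float64(66.0), 'az', np.float64(0.19), array([-0.08,  0.53, -1.09, -1.18,  0.24, -0.1 ])) grip [0.591 0.025 0.12 ]
[0.43, 0, 0.18] [ 0.011  0.006 -0.018] (array([ 0.449, -0.002,  0.183]), 'tilt', np.float64(65.1), 'az', np.float64(0.196), array([-0.08,  0.51, -1.09, -1.15,  0.25, -0.11])) grip [0.587 0.026 0.118]
```

Emit:
arm_command --pt "0 -0.015 0 0.06 0" --pt "0 -0.03 0 0.12 0" --pt "0 -0.045 0.005 0.18 0" --pt "0 -0.06 0.01 0.24 0" --pt "0 -0.07 0.01 0.3 0" --pt "0 -0.09 0.015 0.36 0" --pt "0 -0.1 0.02 0.42 0" --pt "0 -0.115 0.02 0.48 0"

```text
clock: 12.28
eef_pos: [0.3681, 0.064, 0.907]
orientation: [-0.006, 0.823, 0.092, 0.56]
wrist_force: [0.2, 0.2, 0.9]
gripper_width: 0.004
gripper_force: 0.0
```

Emit:
arm_command --pt "0 -0.02 0.003 0.06 -0.05" --pt "0 -0.03 0.005 0.12 -0.1" --pt "0 -0.03 0.005 0.12 -0.156" --pt "0 -0.03 0.005 0.12 -0.156"

```text
clock: 12.78
eef_pos: [0.489, 0.0847, 0.8921]
orientation: [-0.069, 0.821, 0.048, 0.564]
wrist_force: [-0.2, -0.1, 0.5]
gripper_width: -0.002
gripper_force: 0.0
```

```bash
cat > t.py <<'E'
import sys
from h import *
from scipy.spatial.transform import Rotation as R
# usage: t.py gx gy gz -> tool shift putting the grip point there
s=robot.sense();T=R.from_quat(s["orientation"]);M=T.as_matrix();g=s["eef_pos"]+.155*M[:,2]
print(round(s["clock"],2),s["qpos"].round(3),"grip",g.round(4),"tilt",round(np.degrees(np.arccos(-M[2,2])),1),"az",round(np.arctan2(M[1,2],M[0,2]),3),"w",round(s["gripper_width"],3),"F",s["wrist_force"].round(1));print(M.round(3).tolist(),"rollfix",round(np.arctan2(-M[2,1],-M[2,0]),3))
a=[float(v) for v in sys.argv[1:]]
for i in range(0,len(a),3):print("shift to",a[i:i+3],T.inv().apply(np.array(a[i:i+3])-g).round(4))
E
python3 t.py .623 .055 .446 .583 .025 .246
```

```text
12.78 [ 0.172 -0.056  0.589  1.012 -0.003  0.002] grip [0.6317 0.109  0.8366] tilt 69.0 az 0.169 w -0.002 F [-0.2 -0.1  0.5]
[[-0.354, -0.168, 0.92], [-0.059, 0.986, 0.157], [-0.934, 0.001, -0.359]] rollfix -0.001
shift to [0.623, 0.055, 0.446] [ 0.3709 -0.0521  0.1236]
shift to [0.583, 0.025, 0.246] [ 0.5735 -0.0752  0.1538]
```

Works as modelled: the tool is tilted 69° with the roll levelled. Next I go to the pour location with the gripper empty, to set the tilt there.

Emit:
arm_command --pt "0 0.06 -0.008 0.02 0" --pt "0 0.12 -0.016 0.04 0" --pt "0 0.18 -0.024 0.06 0" --pt "0 0.24 -0.032 0.08 0" --pt "0 0.3 -0.04 0.1 0" --pt "0 0.36 -0.05 0.12 0" --pt "0 0.42 -0.055 0.13 0" --pt "0 0.47 -0.06 0.138 0"

```text
clock: 13.78
eef_pos: [0.4584, 0.0185, 0.4058]
orientation: [-0.069, 0.819, 0.048, 0.567]
wrist_force: [1.3, 0.3, 0.3]
gripper_width: 0.0
gripper_force: 0.0
```

```bash
python3 t.py .583 .025 .246 .565 .03 .17
```

```text
13.78 [-0.006 -0.13  -0.818 -0.324  0.163 -0.061] grip [0.6014 0.0429 0.3513] tilt 69.4 az 0.169 w 0.0 F [1.3 0.3 0.3]
[[-0.347, -0.167, 0.923], [-0.058, 0.986, 0.157], [-0.936, 0.001, -0.351]] rollfix -0.001
shift to [0.583, 0.025, 0.246] [ 0.106  -0.0146  0.0172]
shift to [0.565, 0.03, 0.17] [ 0.1831 -0.0067  0.0281]
```

Emit:
arm_command --pt "0 0.05 -0.007 0.008 0" --pt "0 0.1 -0.014 0.017 0" --pt "0 0.11 -0.015 0.017 0"

```text
clock: 14.15
eef_pos: [0.4376, -0.0002, 0.2942]
orientation: [-0.068, 0.822, 0.049, 0.564]
wrist_force: [-0.1, 0.4, 0.1]
gripper_width: -0.001
gripper_force: 0.0
```

Emit:
arm_command --pt "0 0.06 0 0 0" --pt "0 0.09 0 0 0"

```text
clock: 14.4
eef_pos: [0.4416, -0.0101, 0.2268]
orientation: [-0.072, 0.825, 0.051, 0.558]
wrist_force: [0.7, -0.8, 0.3]
gripper_width: 0.001
gripper_force: 0.0
```

```bash
python3 t.py .565 .03 .17
```

```text
14.4 [-0.097  0.364 -1.086 -1.055  0.254 -0.101] grip [0.5832 0.0152 0.169 ] tilt 68.1 az 0.177 w 0.001 F [ 0.7 -0.8  0.3]
[[-0.367, -0.175, 0.914], [-0.062, 0.985, 0.163], [-0.928, 0.003, -0.372]] rollfix -0.004
shift to [0.565, 0.03, 0.17] [ 0.0049  0.0177 -0.0146]
```

Emit:
arm_command --pt "0 0.004 0.05 -0.025 0" --pt "0 0.008 0.09 -0.06 0"

```text
clock: 14.65
eef_pos: [0.4149, 0.0702, 0.2678]
orientation: [-0.072, 0.837, 0.049, 0.541]
wrist_force: [0.9, 0.2, 1.5]
gripper_width: 0.001
gripper_force: 0.0
```

```bash
python3 t.py .54 .1 .18
```

```text
14.65 [ 0.164  0.144 -1.085 -0.806  0.011 -0.   ] grip [0.554  0.0949 0.2041] tilt 65.7 az 0.176 w 0.001 F [0.9 0.2 1.5]
[[-0.405, -0.173, 0.898], [-0.067, 0.985, 0.16], [-0.912, 0.004, -0.411]] rollfix -0.005
shift to [0.54, 0.1, 0.18] [ 0.0273  0.0073 -0.0019]
```

Emit:
arm_command --pt "0 0.01 0 -0.05 0" --pt "0 0.02 0 -0.1 0"

```text
clock: 14.9
eef_pos: [0.3505, 0.0581, 0.3309]
orientation: [-0.075, 0.846, 0.049, 0.526]
wrist_force: [0.3, -0.9, 0.7]
gripper_width: 0.0
gripper_force: 0.0
```

```bash
python3 t.py .54 .1 .18
```

```text
14.9 [ 0.156 -0.245 -1.085 -0.382  0.022 -0.006] grip [0.4872 0.0831 0.2623] tilt 63.8 az 0.181 w 0.0 F [ 0.3 -0.9  0.7]
[[-0.436, -0.177, 0.882], [-0.075, 0.984, 0.161], [-0.897, 0.004, -0.442]] rollfix -0.005
shift to [0.54, 0.1, 0.18] [0.0495 0.0069 0.0857]
```

Emit:
arm_command --pt "0 0.025 0.004 0.05 0" --pt "0 0.05 0.007 0.06 0"

```text
clock: 15.15
eef_pos: [0.3992, 0.0739, 0.2803]
orientation: [-0.074, 0.845, 0.049, 0.527]
wrist_force: [-0.4, 0.0, -1.0]
gripper_width: 0.0
gripper_force: 0.0
```

Emit:
arm_command --pt "0 0.02 0 -0.01 0" --pt "0 0.04 0 -0.02 0"

```text
clock: 15.4
eef_pos: [0.3907, 0.0724, 0.2683]
orientation: [-0.075, 0.861, 0.046, 0.502]
wrist_force: [-0.0, -0.1, -0.7]
gripper_width: -0.002
gripper_force: 0.0
```

```bash
python3 t.py .54 .1 .17
```

```text
15.4 [ 0.185  0.046 -1.087 -0.619 -0.006  0.008] grip [0.5235 0.0964 0.192 ] tilt 60.5 az 0.178 w -0.002 F [-0.  -0.1 -0.7]
[[-0.485, -0.175, 0.857], [-0.083, 0.985, 0.154], [-0.87, 0.004, -0.492]] rollfix -0.004
shift to [0.54, 0.1, 0.17] [0.0109 0.0006 0.0256]
```

```bash
python3 t.py .47 -.09 .27 .4625 -.273 .2 .4625 -.273 .047; python3 - <<'E'
from ik import *
T=R.from_quat([-.075,.861,.046,.502]);M=T.as_matrix()
for p in([.4625,-.273,.2],[.4625,-.273,.047]):print(IK(np.array(p)-.155*M[:,2],T,[[-1,.6,-.7,-.3,1,-.8],[-.5,.5,-.9,-.3,.5,0]],*BS))
E
```

```text
15.4 [ 0.185  0.046 -1.087 -0.619 -0.006  0.008] grip [0.5235 0.0964 0.192 ] tilt 60.5 az 0.178 w -0.002 F [-0.  -0.1 -0.7]
[[-0.485, -0.175, 0.857], [-0.083, 0.985, 0.154], [-0.87, 0.004, -0.492]] rollfix -0.004
shift to [0.47, -0.09, 0.27] [-0.0264 -0.1738 -0.1129]
shift to [0.4625, -0.273, 0.2] [ 0.0534 -0.3529 -0.1132]
shift to [0.4625, -0.273, 0.047] [ 0.1866 -0.3535 -0.0378]
(array([-0.98210299,  0.16609529, -0.75644841,  0.03387026,  0.92419629,
       -0.842466  ]), np.float64(1.9236809493724756e-24))
(array([-0.98210299,  0.57410822, -0.8737104 , -0.49140466,  0.92419629,
       -0.842466  ]), np.float64(5.259859557706239e-27))
```

Emit:
arm_command --pt "0.04 -0.013 -0.04 -0.05 0" --pt "0.0854 -0.02 -0.08 -0.09 0" --pt "0.0854 -0.026 -0.12 -0.113 0" --pt "0.0854 -0.026 -0.174 -0.113 0" --pt "0.0854 0.0 -0.22 -0.113 0" --pt "0.0854 0.02 -0.27 -0.113 0" --pt "0.0854 0.04 -0.32 -0.113 0" --pt "0.0854 0.053 -0.353 -0.113 0"

```text
clock: 16.4
eef_pos: [0.3299, -0.2991, 0.2753]
orientation: [-0.073, 0.86, 0.046, 0.502]
wrist_force: [0.6, 0.3, -0.3]
gripper_width: 0.999
gripper_force: 0.0
```

Emit:
arm_command --pt "0.0854 0 0 0 0" --pt "0.0854 0 0 0 0"

```text
clock: 16.65
eef_pos: [0.3303, -0.2963, 0.2761]
orientation: [-0.074, 0.86, 0.047, 0.502]
wrist_force: [0.9, 0.0, 0.2]
gripper_width: 0.999
gripper_force: 0.0
```

```bash
python3 t.py .4625 -.273 .047; python3 - <<'E'
from h import *
import cv2
a=cv2.resize(cams.capture("side")[200:400,260:500,::-1],None,fx=2,fy=2);b=cv2.resize(cams.capture("scene")[80:280,180:400,::-1],None,fx=2,fy=2)[:400]
cv2.imwrite("pics/g1.png",cv2.hconcat([a,b])[:, :800] if False else cv2.resize(cv2.hconcat([a,b]),(800,348)))
E
```

```text
16.65 [-0.966  0.163 -0.753  0.022  0.917 -0.819] grip [ 0.4632 -0.2722  0.2   ] tilt 60.6 az 0.179 w 0.999 F [0.9 0.  0.2]
[[-0.484, -0.175, 0.857], [-0.081, 0.985, 0.155], [-0.871, 0.006, -0.491]] rollfix -0.007
shift to [0.4625, -0.273, 0.047] [ 0.1337 -0.0016  0.0744]
```

View pics/g1.png

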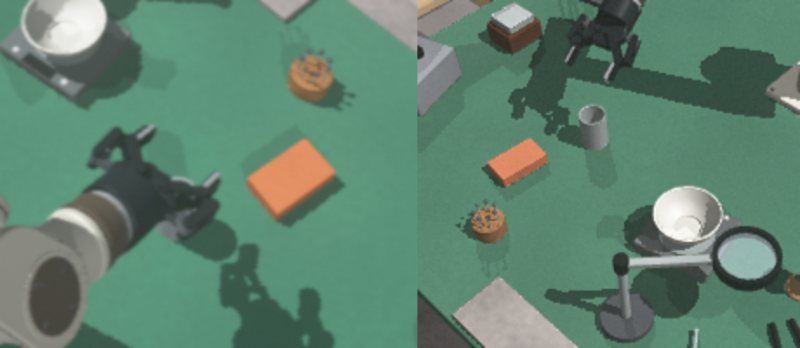

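The gripper is tilted and open above the cup: in the side part the fingers are at (150,140) and (205,190), with the cup under them at about (180,220). In the scene part the lens is clear at (747,258). I'll descend now.

Emit:
arm_command --pt "0.0854 0.03 0 0.017 0" --pt "0.0854 0.06 -0.001 0.034 0" --pt "0.0854 0.08 -0.001 0.045 0" --pt "0.0854 0.1 -0.001 0.056 0" --pt "0.0854 0.12 -0.001 0.067 0" --pt "0.0854 0.133 -0.001 0.074 0" --pt "0.0854 0.133 -0.001 0.074 0"

```text
clock: 17.62
eef_pos: [0.3302, -0.2963, 0.1243]
orientation: [-0.075, 0.86, 0.047, 0.503]
wrist_force: [-0.6, -0.3, 0.0]
gripper_width: 0.997
gripper_force: 0.0
```

```bash
python3 t.py; python3 - <<'E'
from h import *
import cv2
a=cv2.resize(cams.capture("wrist")[:,:,::-1],(400,250));b=cv2.resize(cams.capture("scene")[110:235,200:400,::-1],(400,250))
cv2.imwrite("pics/g2.png",cv2.hconcat([a,b]))
E
```

```text
17.62 [-0.966  0.567 -0.87  -0.497  0.918 -0.822] grip [ 0.4631 -0.272   0.0483] tilt 60.6 az 0.181 w 0.997 F [-0.6 -0.3  0. ]
[[-0.484, -0.177, 0.857], [-0.082, 0.984, 0.157], [-0.871, 0.005, -0.491]] rollfix -0.006
```

View pics/g2.png

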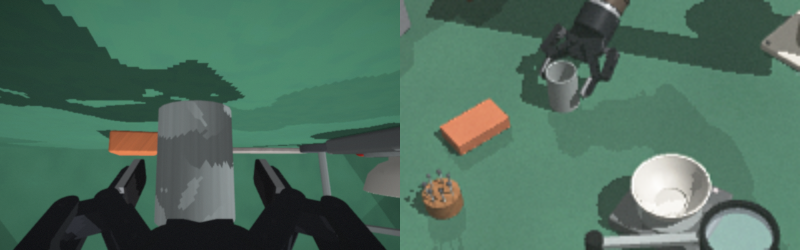

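The wrist view shows the cup centred between the fingers at column 195, and the scene view shows the fingertips on either side of it. Closing now.

Emit:
arm_command --pt "0.04 0 0 0 0" --pt "0.04 0 0 0 0" --pt "0.04 0 0 0 0" --pt "0.04 0 0 0 0" --pt "0.04 0 0 0 0" --pt "0.04 0 0 0 0"

```text
clock: 18.48
eef_pos: [0.3305, -0.2979, 0.1256]
orientation: [-0.076, 0.859, 0.045, 0.504]
wrist_force: [-0.8, 0.2, 6.0]
gripper_width: 0.653
gripper_force: 63.7
```

Emit:
arm_command --pt "0.04 -0.015 0 -0.008 0" --pt "0.04 -0.03 0 -0.017 0" --pt "0.04 -0.06 0 -0.034 0" --pt "0.04 -0.09 0 -0.05 0" --pt "0.04 -0.12 0 -0.067 0" --pt "0.04 -0.15 0 -0.085 0" --pt "0.04 -0.15 0 -0.085 0"

```text
clock: 19.35
eef_pos: [0.3298, -0.2987, 0.2992]
orientation: [-0.076, 0.859, 0.044, 0.504]
wrist_force: [-0.6, 0.4, -1.8]
gripper_width: 0.652
gripper_force: 64.1
```

```bash
python3 t.py .52 -.02 .25 .545 .1 .2 .545 .1 .175; python3 - <<'E'
from h import *
import cv2
a=cv2.resize(cams.capture("side")[170:370,260:500,::-1],(400,333));b=cv2.resize(cams.capture("scene")[70:237,200:400,::-1],(400,333))
cv2.imwrite("pics/g3.png",cv2.hconcat([a,b]))
E
```

```text
19.35 [-0.97   0.119 -0.721  0.095  0.918 -0.824] grip [ 0.463  -0.2753  0.2234] tilt 60.7 az 0.174 w 0.652 F [-0.6  0.4 -1.8]
[[-0.481, -0.174, 0.859], [-0.087, 0.985, 0.151], [-0.872, -0.002, -0.489]] rollfix 0.002
shift to [0.52, -0.02, 0.25] [-0.0727  0.2414  0.0746]
shift to [0.545, 0.1, 0.2] [-0.0515  0.3552  0.1387]
shift to [0.545, 0.1, 0.175] [-0.0297  0.3553  0.1509]
```

View pics/g3.png

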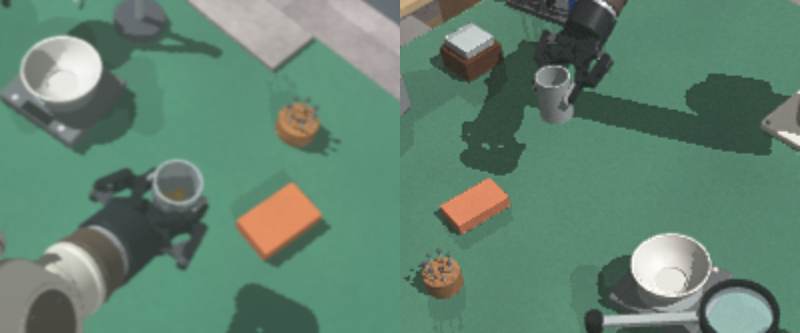

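The cup is gripped and lifted upright, with brass visible inside it at (178,193) in the side part. Carrying it over to the bowl.

Emit:
arm_command --pt "0.04 -0.01 0.02 0.01 0" --pt "0.04 -0.02 0.06 0.02 0" --pt "0.04 -0.035 0.1 0.03 0" --pt "0.04 -0.05 0.14 0.045 0" --pt "0.04 -0.06 0.18 0.055 0" --pt "0.04 -0.07 0.22 0.07 0" --pt "0.04 -0.07 0.25 0.08 0" --pt "0.04 -0.07 0.28 0.09 0"

```text
clock: 20.45
eef_pos: [0.3902, -0.0014, 0.3121]
orientation: [-0.075, 0.861, 0.046, 0.5]
wrist_force: [0.7, -0.0, -1.9]
gripper_width: 0.654
gripper_force: 64.2
```

Emit:
arm_command --pt "0.04 0.005 0.025 0.015 0" --pt "0.04 0.015 0.05 0.03 0" --pt "0.04 0.02 0.075 0.045 0" --pt "0.04 0.02 0.075 0.048 0" --pt "0.04 0.02 0.075 0.048 0"

```text
clock: 21.08
eef_pos: [0.4093, 0.0766, 0.2725]
orientation: [-0.075, 0.861, 0.046, 0.501]
wrist_force: [0.9, -0.9, -2.1]
gripper_width: 0.651
gripper_force: 64.3
```

```bash
python3 t.py .545 .1 .18; python3 -c "
from h import *
print('lens',ray('scene',370,228,.18),'bowl in',ray('scene',200+(672-400)/2,70+280/2,.038))"
```

```text
21.07 [ 0.187  0.065 -1.04  -0.589 -0.008  0.008] grip [0.5419 0.1004 0.196 ] tilt 60.4 az 0.178 w 0.651 F [ 0.9 -0.9 -2.1]
[[-0.486, -0.175, 0.856], [-0.084, 0.984, 0.154], [-0.87, 0.003, -0.494]] rollfix -0.003
shift to [0.545, 0.1, 0.18] [ 0.0125 -0.001   0.0105]
lens [0.5850492  0.22719211 0.18      ] bowl in [0.52098797 0.04957469 0.038     ]
```

Emit:
arm_command --pt "0.04 0.012 -0.003 0.009 0" --pt "0.04 0.025 -0.005 0.018 0.15" --pt "0.04 0.025 -0.005 0.018 0.32" --pt "0.04 0.025 -0.005 0.018 0.5" --pt "0.04 0.025 -0.005 0.018 0.68" --pt "0.04 0.025 -0.005 0.018 0.85" --pt "0.04 0.025 -0.005 0.018 1.02" --pt "0.04 0.025 -0.005 0.018 1.2"

```text
clock: 22.08
eef_pos: [0.414, 0.0714, 0.2437]
orientation: [0.426, 0.75, 0.322, 0.389]
wrist_force: [0.2, -0.2, -3.0]
gripper_width: 0.655
gripper_force: 64.3
```

Emit:
arm_command --pt "0.04 0 0 0 0.08" --pt "0.04 0 0 0 0.16" --pt "0.04 0 0 0 0.24" --pt "0.04 0 0 0 0.32" --pt "0.04 0 0 0 0.4" --pt "0.04 0 0 0 0.48" --pt "0.04 0 0 0 0.56" --pt "0.04 0 0 0 0.64"

```text
clock: 23.08
eef_pos: [0.414, 0.0714, 0.2437]
orientation: [0.64, 0.579, 0.428, 0.268]
wrist_force: [0.7, -0.7, -1.1]
gripper_width: 0.648
gripper_force: 64.4
```

```bash
python3 t.py .55 .08 .165; python3 - <<'E'
from h import *
import cv2
a=cv2.resize(cams.capture("side")[120:270,220:400,::-1],(400,333));b=cv2.resize(cams.capture("scene")[120:287,250:450,::-1],(400,333))
cv2.imwrite("pics/g4.png",cv2.hconcat([a,b]))
E
```

```text
23.07 [ 0.169  0.179 -1.073 -0.739  0.006  1.843] grip [0.547  0.095  0.1677] tilt 60.7 az 0.176 w 0.648 F [ 0.7 -0.7 -1.1]
[[-0.037, 0.512, 0.858], [0.971, -0.185, 0.152], [0.237, 0.839, -0.49]] rollfix -1.846
shift to [0.55, 0.08, 0.165] [-0.0153  0.002   0.0016]
```

View pics/g4.png

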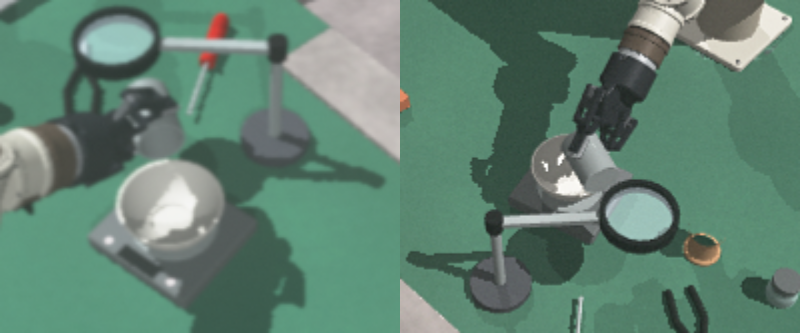

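The cup is tipped to about 93° with its mouth at (575,150) over the bowl, and no pellets are out yet. I'll keep rolling.

Emit:
arm_command --pt "0.04 0 0 0 0.07" --pt "0.04 -0.003 0 0 0.14" --pt "0.04 -0.006 0 0 0.21" --pt "0.04 -0.01 0 0 0.28" --pt "0.04 -0.013 0 0 0.36" --pt "0.04 -0.015 0 0 0.46" --pt "0.04 -0.015 0 0 0.56" --pt "0.04 -0.015 0 0 0.66"

```text
clock: 24.18
eef_pos: [0.415, 0.0573, 0.2405]
orientation: [0.792, 0.341, 0.492, 0.115]
wrist_force: [-0.9, -0.2, -0.7]
gripper_width: 0.652
gripper_force: 65.2
```

Emit:
arm_command --pt "0.04 0 0 0 0.1" --pt "0.04 0 0 0 0.2" --pt "0.04 0 0 0 0.3" --pt "0.04 0 0 0 0.38" --pt "0.04 0 0 0 0.42" --pt "0.04 0 0 0 0.42" --pt "0.04 0 0 0 0.42" --pt "0.04 0 0 0 0.42"

```text
clock: 25.18
eef_pos: [0.4148, 0.0579, 0.2401]
orientation: [0.846, 0.17, 0.505, 0.01]
wrist_force: [0.3, -1.2, -1.1]
gripper_width: 0.65
gripper_force: 65.2
```

```bash
python3 t.py .54 .1 .2; python3 - <<'E'
from h import *
import cv2
a=cv2.resize(cams.capture("side")[170:270,240:360,::-1],(400,333));b=cv2.resize(cams.capture("scene")[150:275,275:425,::-1],(400,333))
cv2.imwrite("pics/g5.png",cv2.hconcat([a,b]))
E
```

```text
25.18 [ 0.124  0.191 -1.08  -0.758  0.047  2.897] grip [0.5478 0.0818 0.1642] tilt 60.7 az 0.178 w 0.65 F [ 0.3 -1.2 -1.1]
[[0.432, 0.277, 0.858], [0.298, -0.942, 0.154], [0.851, 0.189, -0.49]] rollfix -2.923
shift to [0.54, 0.1, 0.2] [ 0.0325 -0.0126 -0.0214]
```

View pics/g5.png

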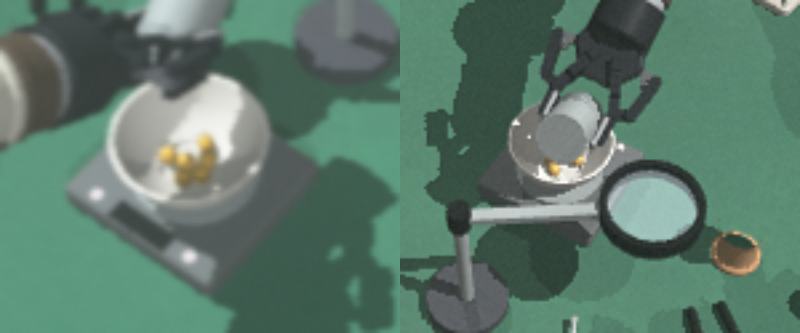

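The side view shows the brass pellets clustered in the bowl at (165–208, 143–178), and I count about six. I'll raise the cup, roll it back upright and carry it home. I've used all ten picture views, so the remaining checks will be numeric.

Emit:
arm_command --pt "0.04 0.026 0.006 -0.015 0" --pt "0.04 0.05 0.012 -0.03 -0.18" --pt "0.04 0.06 0.013 -0.034 -0.36" --pt "0.04 0.06 0.013 -0.034 -0.54" --pt "0.04 0.06 0.013 -0.034 -0.72" --pt "0.04 0.06 0.013 -0.034 -0.9" --pt "0.04 0.06 0.013 -0.034 -1.08" --pt "0.04 0.06 0.013 -0.034 -1.26"

```text
clock: 26.28
eef_pos: [0.4149, 0.0584, 0.31]
orientation: [0.582, 0.638, 0.401, 0.307]
wrist_force: [0.5, 0.5, -1.3]
gripper_width: 0.653
gripper_force: 65.2
```

Emit:
arm_command --pt "0.04 0 0 0 -0.18" --pt "0.04 0 0 0 -0.36" --pt "0.04 0 0 0 -0.54" --pt "0.04 0 0 0 -0.72" --pt "0.04 0 0 0 -0.9" --pt "0.04 0 0 0 -1.08" --pt "0.04 0 0 0 -1.26" --pt "0.04 0 0 0 -1.44"

```text
clock: 27.28
eef_pos: [0.4149, 0.0584, 0.31]
orientation: [0.017, 0.863, 0.099, 0.495]
wrist_force: [0.2, 0.1, -1.3]
gripper_width: 0.655
gripper_force: 65.2
```

```bash
python3 t.py .50 -.1 .25 .4625 -.275 .2 .4625 -.275 .06; python3 - <<'E'
from h import *
import cv2
im=cams.capture("side");h=cv2.cvtColor(im,cv2.COLOR_RGB2HSV)
m=cv2.inRange(h,(12,100,80),(30,255,255));n,_,st,c=cv2.connectedComponentsWithStats(m)
print([(s.tolist(),k.round(0).tolist()) for s,k in zip(st,c) if 3<s[4]<5000])
a=(m[190:260,250:350]>0).astype(int)
ys,xs=a.nonzero();k=(ys<60)
if len(ys):print("\n".join("".join(".#"[v] for v in r[xs.min():xs.max()+1]) for r in a[ys.min():ys.max()+1]))
E
```

```text
27.27 [ 0.126 -0.044 -0.979 -0.422  0.046  0.192] grip [0.5479 0.0824 0.234 ] tilt 60.6 az 0.178 w 0.655 F [ 0.2  0.1 -1.3]
[[-0.509, -0.069, 0.858], [0.127, 0.98, 0.155], [-0.851, 0.188, -0.49]] rollfix -0.217
shift to [0.5, -0.1, 0.25] [-0.0125 -0.1723 -0.0771]
shift to [0.4625, -0.275, 0.2] [ 0.0269 -0.3506 -0.1118]
shift to [0.4625, -0.275, 0.06] [ 0.146  -0.3769 -0.0432]
[([133, 81, 12, 24, 106], [139.0, 91.0]), ([238, 194, 3, 2, 4], [239.0, 195.0]), ([288, 211, 16, 14, 107], [297.0, 218.0]), ([426, 232, 25, 25, 373], [437.0, 245.0]), ([440, 285, 9, 9, 9], [444.0, 289.0]), ([449, 295, 4, 5, 5], [451.0, 297.0]), ([405, 296, 6, 5, 6], [408.0, 298.0]), ([448, 301, 4, 4, 4], [450.0, 302.0]), ([402, 304, 8, 11, 11], [405.0, 309.0]), ([429, 313, 7, 6, 7], [432.0, 315.0]), ([410, 316, 18, 10, 19], [418.0, 321.0])]
.............##.
............###.
............####
..#..........###
.###.........###
#####.......####
.#########..####
.#########..####
.....###########
......#########.
.....##########.
.....##########.
.....#########..
.....####.......
```

Emit:
arm_command --pt "0.04 -0.005 -0.04 -0.02 -0.11" --pt "0.04 -0.008 -0.08 -0.04 -0.217" --pt "0.04 -0.01 -0.13 -0.06 -0.217" --pt "0.04 -0.013 -0.17 -0.077 -0.217" --pt "0.04 0 -0.22 -0.09 -0.217" --pt "0.04 0.01 -0.26 -0.1 -0.217" --pt "0.04 0.02 -0.31 -0.11 -0.217" --pt "0.04 0.027 -0.35 -0.112 -0.217"

```text
clock: 28.32
eef_pos: [0.3276, -0.3001, 0.2741]
orientation: [-0.072, 0.86, 0.046, 0.503]
wrist_force: [1.1, 0.5, -0.9]
gripper_width: 0.652
gripper_force: 65.3
```

Emit:
arm_command --pt "0.04 0 0 0 0" --pt "0.04 0 0 0 0"

```text
clock: 28.58
eef_pos: [0.3281, -0.2976, 0.2741]
orientation: [-0.073, 0.86, 0.047, 0.503]
wrist_force: [0.1, -0.1, -1.7]
gripper_width: 0.649
gripper_force: 65.2
```

```bash
python3 t.py .4625 -.275 .055 .4625 -.275 .05; python3 - <<'E'
from h import *
import cv2
h=cv2.cvtColor(cams.capture("side"),cv2.COLOR_RGB2HSV)
m=cv2.inRange(h,(12,100,80),(30,255,255));n,_,st,c=cv2.connectedComponentsWithStats(m)
print([(s.tolist()) for s in st if 3<s[4]<5000])
E
```

```text
28.57 [-0.973  0.167 -0.755  0.021  0.92  -0.823] grip [ 0.4611 -0.2736  0.1981] tilt 60.6 az 0.178 w 0.649 F [ 0.1 -0.1 -1.7]
[[-0.484, -0.173, 0.858], [-0.078, 0.985, 0.155], [-0.872, 0.008, -0.49]] rollfix -0.009
shift to [0.4625, -0.275, 0.055] [ 0.1241 -0.0027  0.0711]
shift to [0.4625, -0.275, 0.05] [ 0.1285 -0.0028  0.0736]
[[133, 84, 11, 15, 63], [138, 100, 4, 4, 9], [228, 190, 8, 8, 28], [288, 211, 16, 14, 105], [426, 232, 25, 25, 373], [439, 284, 10, 10, 10], [449, 295, 4, 5, 5], [402, 304, 3, 5, 5], [439, 308, 4, 3, 4], [405, 310, 5, 5, 5], [429, 312, 9, 7, 9], [410, 316, 4, 4, 4], [414, 321, 6, 5, 6], [422, 320, 5, 4, 5]]
```

Emit:
arm_command --pt "0.04 0.03 0 0.017 0" --pt "0.04 0.06 -0.001 0.034 0" --pt "0.04 0.085 -0.002 0.048 0" --pt "0.04 0.105 -0.002 0.06 0" --pt "0.04 0.12 -0.003 0.068 0" --pt "0.04 0.126 -0.003 0.072 0" --pt "0.04 0.128 -0.003 0.073 0" --pt "0.04 0.128 -0.003 0.073 0"

```text
clock: 29.62
eef_pos: [0.3299, -0.2998, 0.1277]
orientation: [-0.074, 0.86, 0.046, 0.503]
wrist_force: [-0.4, -0.8, -1.9]
gripper_width: 0.652
gripper_force: 65.3
```

```bash
python3 t.py; python3 - <<'E'
from h import *
import cv2
i0=cv2.cvtColor(cv2.imread("pics/side0.png"),cv2.COLOR_BGR2HSV);i1=cv2.cvtColor(cams.capture("side"),cv2.COLOR_RGB2HSV)
for h in(i0,i1):
    w=h[300:342,345:378];m=cv2.inRange(w,(10,60,40),(35,255,255));print("brass px in cup area",(m>0).sum(), "bowl",(cv2.inRange(h,(12,100,80),(30,255,255))[200:240,270:325]>0).sum())
E
```

```text
29.62 [-0.972  0.558 -0.863 -0.479  0.921 -0.825] grip [ 0.463  -0.2758  0.0518] tilt 60.7 az 0.178 w 0.652 F [-0.4 -0.8 -1.9]
[[-0.483, -0.175, 0.858], [-0.081, 0.985, 0.155], [-0.872, 0.005, -0.489]] rollfix -0.006
brass px in cup area 60 bowl 0
brass px in cup area 0 bowl 107
```

The cup is empty: brass pixels in it went from 60 to 0. I'll lower the last 2 mm, check contact and release.

Emit:
arm_command --pt "0.04 0.001 0 0.0005 0" --pt "0.04 0.002 0 0.001 0" --pt "0.04 0.002 0 0.001 0" --pt "0.0854 0.002 0 0.001 0" --pt "0.0854 0.002 0 0.001 0" --pt "0.0854 0.002 0 0.001 0" --pt "0.0854 0.002 0 0.001 0" --pt "0.0854 0.002 0 0.001 0"

```text
clock: 30.68
eef_pos: [0.3295, -0.2999, 0.1247]
orientation: [-0.074, 0.86, 0.047, 0.503]
wrist_force: [-0.6, -0.2, -0.2]
gripper_width: 1.0
gripper_force: 0.0
```

Emit:
arm_command --pt "0.0854 0 0 0 0" --pt "0.0854 -0.015 0 -0.008 0" --pt "0.0854 -0.03 0 -0.017 0" --pt "0.0854 -0.06 0 -0.034 0" --pt "0.0854 -0.1 0 -0.056 0" --pt "0.0854 -0.14 0 -0.08 0" --pt "0.0854 -0.18 0 -0.1 0" --pt "0.0854 -0.18 0 -0.1 0"

```text
clock: 31.68
eef_pos: [0.3315, -0.3019, 0.3351]
orientation: [-0.076, 0.859, 0.043, 0.505]
wrist_force: [-0.0, -0.6, 0.5]
gripper_width: 1.004
gripper_force: 0.0
```

```bash
python3 t.py; python3 - <<'E'
from h import *
import cv2
p=cams.camera_params
for n in("scene","side"):
    i0=cv2.imread(f"pics/{n}0.png");i1=cams.capture(n)[:,:,::-1].copy();cv2.imwrite(f"pics/{n}9.png",i1)
    # template match of original cup, brick, burrs patches
    for nm,X in(("cup",[.4625,-.273,.04]),("brick",[.624,-.339,.02]),("burr",[.768,-.249,.03]),("spool",[.47,.26,.03]),("jar",[.45,.41,.03])):
        c=p(n);x=np.array(c["world_to_cam"])@np.r_[X,1];u=np.array(c["camera_matrix"])@x[:3];u=(u[:2]/u[2]).astype(int)
        t=i0[u[1]-22:u[1]+22,u[0]-20:u[0]+20];s=i1[u[1]-40:u[1]+40,u[0]-40:u[0]+40]
        r=cv2.matchTemplate(s,t,5);_,v,_,l=cv2.minMaxLoc(r);print(n,nm,u,round(v,2),np.subtract(l,[20,18]))
E
```

```text
31.68 [-0.972  0.061 -0.663  0.208  0.921 -0.824] grip [ 0.4649 -0.2785  0.2598] tilt 60.9 az 0.173 w 1.004 F [-0.  -0.6  0.5]
[[-0.478, -0.174, 0.861], [-0.087, 0.985, 0.151], [-0.874, -0.003, -0.486]] rollfix 0.004
scene cup [281 153] 0.96 [0 0]
scene brick [237 172] 0.99 [0 0]
scene burr [221 206] 0.99 [0 0]
scene spool [396 237] 0.68 [0 0]
scene jar [440 262] 0.91 [0 0]
side cup [360 318] 0.27 [14  9]
side brick [426 300] 1.0 [0 0]
side burr [437 241] 1.0 [0 0]
side spool [239 186] 0.98 [0 0]
side jar [207 161] 0.93 [0 0]
```

```bash
python3 - <<'E'
import cv2,numpy as np
for n in("scene","side"):
    f=lambda k:cv2.inRange(cv2.cvtColor(cv2.imread(f"pics/{n}{k}.png"),40),(10,90,70),(32,255,255))
    m=cv2.bitwise_and(f(9),cv2.bitwise_not(cv2.dilate(f(0),np.ones((3,3)))))
    _,_,st,_=cv2.connectedComponentsWithStats(m);print(n,[s.tolist() for s in st[1:] if s[4]>4])
    if n=="scene":print("\n".join("".join(".#"[int(v>0)] for v in r) for r in m[195:225,318:356]))
E
python3 -c "
from cell import robot
print(robot.close_job())"
```

```text
scene [[238, 93, 9, 12, 28], [329, 203, 15, 13, 93]]
......................................
......................................
......................................
......................................
......................................
......................................
......................................
......................................
.................###..................
.............########.................
............#########.................
............########..................
............####.###..................
............####.####.###.............
...........#####.#########............
...........#####.###.#####............
............####......###.............
.............###......................
.............####.....................
.............####.....................
..............##......................
......................................
......................................
......................................
......................................
......................................
......................................
......................................
......................................
......................................
side [[36, 104, 11, 12, 66], [288, 211, 16, 15, 116]]
the job is handed in; nothing more can be done
None
```

I handed the job in at about 32 s on the robot's clock. The magnifier is swung clear, the pellets are in the bowl (about six by eye, with the cup empty and no brass on the bench), and the cup is released on the bench where it started. The bystanders I could check had not moved, but I did not check the pliers or screwdriver, and the hand-in returned no verdict.

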